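# Hang the wheel, put the brush away and shut its case

## Task

Pack up after painting: first take the little spoked wheel out of its wooden cradle by the bare rim and hang it on the drying stand, with the rim over both prongs of the twin J-hook. Then slide the blue cover of the brush case fully open, lay the brush down in the compartment, and slide the cover fully shut again. Do not drop the wheel, and leave the paint jar, the water pot and the sanding block where they are.

Things in the scene. Friction and masses are not known exactly. Their poses are not given: they have to be found in the camera images.
- wheel_rim (a point): Grip point inside the bare metal rim at the wheel's top as it stands: 6 mm below the top, 79 mm above the wheel's centre. Spoked wheel, 170 mm diameter, about 0.4 kg; rim 18 mm wide along the axle (the width to grip), 12 mm thick radially. Own x = axle (level), own z = up.
- wheel_center (a point): Centre of the same wheel, on the axle, half-way through its width; same axes. Red hub 32 mm in diameter, four red spokes 8 mm thick along own y and z; the rim's inner diameter is 146 mm.
- wheel: The same wheel; origin at the lowest point of its rim as it stands in the cradle. Axes as for wheel_rim.
- cradle: Fixed plywood cradle, 90 x 160 mm, in which the wheel stands upright on an 8 mm base between two cheeks (22 mm apart, 140 mm long, tops 50 mm above the bench). Own x = across the cheeks, along the wheel's axle. Lift the wheel straight up out of it. Origin on the bench, under the middle.
- hook_seat (a point): Point half-way between the two prongs of the twin J-hook, level with their tops, 240 mm above the bench. Prongs: steel rods 8 mm thick, 60 mm apart (centres) along own x, z up. They run straight 30 mm to -x, the open end, where they turn up into tips with orange ends (48 mm to -x, tops 18 mm above this point), and 73 mm to +x, then bend down. Fingers fit between them.
- hook_stand: Fixed steel drying stand; origin on the bench below hook_seat, same axes; post 85 mm to own +x, lower than the prongs. The hung wheel has its axle along own x, its centre 66 mm below hook_seat and the middle of its rim's top 13 mm above it. Bring the wheel in from -x, raised about 32 mm so that the rim passes over the tips, then lower it.
- case_floor (a point): Centre of the floor of the brush case's compartment, 6 mm above the bench. Compartment 92 mm (own x) by 224 mm (own y), 30 mm deep, walls 8 mm thick, tops 36 mm above the bench. Towards own +x follows a solid deck of the same height, over which the open cover rests. Fixed wooden case, 212 x 240 mm over all; rails at its ends reach 42 mm above the bench.
- cover_handle (a point): Grip point on the blue cover's wooden handle, a bar 14 mm thick (own x), 70 mm long (own y), 30 mm high; the point is on its centre line, 12 mm below its top, 24 mm above the cover's underside, 61 mm above the bench. The handle is at the middle of the cover (108 x 222 mm, 6 mm thick) and moves with it; when shut it is straight above case_floor.
- cover (a joint): Slide of the cover in m: 0 = fully shut over the compartment, 0.100 = fully open (over the deck); it moves along case_floor's +x axis as it opens, starts ajar by 0 to 30 mm, needs about 2 N and stays where it is left.
- brush_center (a point): Middle of the flat paint brush, 6 mm above the surface it lies on. It is 170 mm long along own y (bristles to +y), 12 mm thick; blue handle 14 mm wide (own x) from 85 mm to -y until 15 mm to +y of this point, then a steel ferrule 24 mm wide; about 60 g. Lies flat, starts on the bench.
- brush: The same brush; origin on its underside, below brush_center, same axes.
- paint_jar: Bystander: amber glass paint jar with a white lid, 50 mm diameter, 55 mm high; origin at its foot.
- water_pot: Bystander: white ceramic pot, 66 mm diameter, 60 mm high; origin at its foot.
- sanding_block: Bystander: yellow plastic sanding block, 50 x 80 x 34 mm; origin at its foot.
There are look-alikes about, which are no part of the job. What is meant by the wheel is not green, and is the smaller of those in its own colour.

How it is judged (in metres and radians):
On the way, in this order (a step that is already met when the one before it is completed fails the run):
1. the wheel hangs on both prongs of the hook, let go (x of wheel_center in the frame of hook_seat between -0.034 and 0.066 m and y of wheel_center in the frame of hook_seat between -0.02 and 0.02 m and z of wheel_center in the frame of hook_seat between -0.078 and -0.055 m and contact force between wheel and hook_stand above 0.5 N and contact force between wheel and the fingers below 0.1 N and linear speed of wheel below 0.05 m/s), for 0.2 s.
2. the cover is fully open (at least 88 of 100 mm) (value of joint cover above 0.088 m), for 0.1 s.
3. the brush lies in the compartment, let go (x of brush_center in the frame of case_floor between -0.046 and 0.046 m and y of brush_center in the frame of case_floor between -0.06 and 0.06 m and z of brush_center in the frame of case_floor between -0.005 and 0.025 m and contact force between brush and the fingers below 0.1 N), for 0.1 s.
At the end, for the whole second after the job is handed in: Wheel at rest on both prongs, short of tips and bend, its centre within 20 mm sideways of their middle and 55-78 mm below their tops. Brush in the compartment, its middle within 46 mm across and 60 mm along of the floor's middle, at most 25 mm up. Cover shut to 6 mm. All let go (all of step 1 and all of step 3 and value of joint cover below 0.006 m and velocity of joint cover below 0.01 m/s and linear speed of brush below 0.03 m/s); the robot touches nothing.
It fails at once if the wheel is dropped: its centre comes lower than 65 mm over the bench (height (world z) of wheel_center below 0.065 m).
It fails at once if the paint jar is moved more than 25 mm (distance of paint_jar from where it was at the start of the episode above 0.025 m).
It fails at once if the water pot is moved more than 25 mm (distance of water_pot from where it was at the start of the episode above 0.025 m).
It fails at once if the sanding block is moved more than 25 mm (distance of sanding_block from where it was at the start of the episode above 0.025 m).
It also fails if it takes over 72 s, if anything falls off the work surface, if the arm or the gripper's body presses on something with over 40 N, if the wrist force passes 120 N, or if a joint passes its speed limit or range.

## Robot

A 6-joint arm with a two-finger parallel gripper is mounted at the origin on the work surface. World frame = base frame: x ahead of the robot, y to its left, z up, the work surface at z = 0. Lengths are in mm, angles in rad, forces in N, time in s.
With the tool pointing down it reaches from about 250 to 775 mm from the base axis. Payload 8.9 kg.
Tool frame: the origin (TCP) lies at the very end of the fingers, on their centre line; the grasp point (between the pads) lies 19 mm behind it; x points along the fingers, y is the direction in which the jaws open and shut, and the axes are right-handed (so a half turn about x gives the same grasp; the last joint's range is limited). The gripper opens to 85 mm and grips with 20 to 120 N. Pads are 22 mm wide; open, the fingers measure 114 mm over their backs; the gripper's body (76 mm by 85 mm) begins 54 mm behind the grasp point. The pads swing forward as they close: fully open they stand 13 mm farther back than shut.
Start: joints at [1.122, 0.291, -0.153, 1.127, 0, 1.431], TCP at [160.05, 500.008, 196.705] pointing down, gripper open.
Joint ranges: [-2.52, 2.52], [-0.91, 1.74], [-1.3, 1.37], [-1.96, 2.02], [-1.52, 1.47], [-3.14, 3.14]. Speed limits (rad/s): [2.22, 2.22, 2.79, 3.14, 3.14, 3.14].

## Interface

Orientations are given as a unit quaternion [x, y, z, w].
In Python, from cell import r gives the robot as it stands.
- The arm moves only by the tool play_rows, never from a script. Its argument "deltas" is a list of rows, each a list of 7 numbers: the shift along the tool's x, y, z in cm, then the turn, a rotation vector about the tool's x, y, z in degrees, then the gripper's target within -1 to 1 (fully open at 1, half-way at 0, shut at -1). In form: [[tx, ty, tz, ax, ay, az, claw], ...]. A call has 1 to 20 rows; each row is the pose to reach, as a shift and turn from the pose commanded when the call began, along the tool's axes at that moment; what a row does not reach only later rows make up. A row lasts 1/12 s, in which the tool goes at most 41.7 mm and 7.16 degrees, less where a joint would pass 70% of its speed; a pose out of reach is approached as far as the arm can. A call with a gripper value outside its range is refused whole. The fingers move at their own pace and stop on an object; "squeeze" is the grip in N (left out, the last holds). Time passes only in rows, so rows that repeat a pose let the fingers close. It gives the time, the measured TCP pose, the force and the opening at its end, in the units of the state.
- r.read_state(): the state, without advancing time (a new reading comes with each control period).
- r.read_camera(name): name is "scene" or "top" or "wrist"; returns the picture (400x640x3 uint8, red, green, blue); there is no depth.
- r.calibration(name): a dict with "fovy" (degrees; the focal length in pixels is half the picture's height over the tangent of half this angle, whatever the lens; pixels are square), "cx", "cy" (the principal point, pixels), "dist" ([k1, k2, p1, p2, k3] as OpenCV has them; the pictures are not rectified), "extrinsics" (4x4, takes a point from camera to world coordinates); the wrist camera has in their place "tool_from_camera" (4x4, takes a point from camera to tool coordinates, whose origin is the TCP and whose axes are the tool frame's). Camera axes: x right, y down, z forward; pixel columns grow to the right and rows downward; lengths in mm; the calibration is good to about 2 mm. A picture is of the moment at which its call begins: read the wrist's pose just before it. calibration takes no time and is no camera call.
- r.finish_job(): hands the job in, once; it reports no verdict.
Trained networks look in the newest picture that a camera, given by its name, has taken for a name from the list of things; names that differ only in an ending like _2 or _b are one class to them, and where a whole thing is asked for, a point or a joint stands for the part that bears it (a point fixed in the world has none). Each returns a list of dicts, best first, with "p" (0 to 1); they miss things now and then, are a little off and sometimes report something else, mostly with a low value. They report only what shows in the picture. A call takes as long as a camera call. They do not tell look-alikes from the thing itself.
- r.regions_of(camera, target): "region" (400x640 bool, what is visible of it).
- r.landmark_of(camera, target): "point" ([x, y, z] in mm, in world coordinates, good to about 4 mm: a listed point, or the origin of a listed thing).
The state is a dict: "time_s": time; "qpos": joint angles; "joint_vel": joint speeds; "joint_efforts": joint torques, N m; "position": TCP position; "ee_rot": TCP orientation; "contact_force": force on the tool from outside, world axes, zero at the start; "torque": the same for the moment, N m; "gripper_width": finger opening in mm.
Only numpy, scipy, OpenCV 4.12 (cv2) and the standard library are available. Lean on these libraries where they do the work, as an engineer would, in place of code of your own. Each camera call takes 0.05 s, during which the arm holds its last target.

## Working session

There is one attempt and no reset: what is moved stays moved. The work goes in short steps, Python scripts to look and compute and a tool call to move; the robot and the scene stay as the last step left them, time stands still between calls to the robot, and variables do not carry over. Pictures are saved under pics/ and viewed, and the job is handed in when it is done.

Besides the shell and the picture viewer there is one more tool, called after ">>>" as name(argument=value, ...), one argument or row to a line, values as JSON. play_rows: Moves the arm, as the interface text tells. Its arguments: {"type":"object","properties":{"deltas":{"type":"array","items":{"type":"array","items":{"type":"number"}}},"squeeze":{"type":"number"}},"required":["deltas"]}

```bash
ls; mkdir -p pics
python3 - <<'E'
from cell import r
import cv2
for n in ("scene","top","wrist"):
    im=r.read_camera(n); cv2.imwrite(f"pics/{n}0.png",im[:,:,::-1]); c=r.calibration(n); print(n,c)
s=r.read_state(); print(s)
E
```

```text
pics
scene {'fovy': 48.206233645227194, 'cx': 316.3479967480215, 'cy': 204.91507358621502, 'dist': array([-0.07481546,  0.        ,  0.        ,  0.        ,  0.        ]), 'extrinsics': array([[-8.54474924e-01,  4.09581080e-01, -3.19555853e-01,
         9.72927638e+02],
       [ 5.19363360e-01,  6.87244378e-01, -5.07894540e-01,
         5.52471883e+02],
       [ 1.15889690e-02, -5.99948750e-01, -7.99954494e-01,
         1.16808928e+03],
       [ 0.00000000e+00,  0.00000000e+00,  0.00000000e+00,
         1.00000000e+00]])}
top {'fovy': 47.811164243658595, 'cx': 325.31775489255466, 'cy': 199.35442129008294, 'dist': array([0.0052341, 0.       , 0.       , 0.       , 0.       ]), 'extrinsics': array([[ 6.90958185e-03, -9.85942109e-01,  1.66944349e-01,
         3.38745355e+02],
       [-9.99532500e-01, -1.17819652e-02, -2.82128989e-02,
        -5.85230668e+01],
       [ 2.97832175e-02, -1.66671363e-01, -9.85562589e-01,
         1.47398264e+03],
       [ 0.00000000e+00,  0.00000000e+00,  0.00000000e+00,
         1.00000000e+00]])}
wrist {'fovy': 59.22812242623622, 'cx': 314.01109940625855
[... 468 characters left out ...]
}
{'time_s': 0.15, 'qpos': array([ 1.12171563e+00,  2.91178130e-01, -1.53928028e-01,  1.12673971e+00,
       -5.13229956e-05,  1.43151682e+00]), 'joint_vel': array([-7.57437825e-04, -1.17168628e-03,  2.08906593e-03, -1.88597845e-03,
        5.12126969e-04,  4.68286349e-05]), 'joint_efforts': array([ 1.26007038e-03, -5.37368202e+01,  3.31521285e+01,  1.15175146e-02,
       -2.08497781e-04, -1.44086865e-06]), 'position': array([159.89397674, 499.66083914, 196.25940952]), 'ee_rot': array([ 0.10873335,  0.69873063, -0.10945413,  0.69855018]), 'contact_force': array([0.51044211, 0.62290097, 0.19909466]), 'torque': array([-0.01377621,  0.02491069, -0.02061602]), 'gripper_width': 85.09579269498053}
```

View pics/scene0.png

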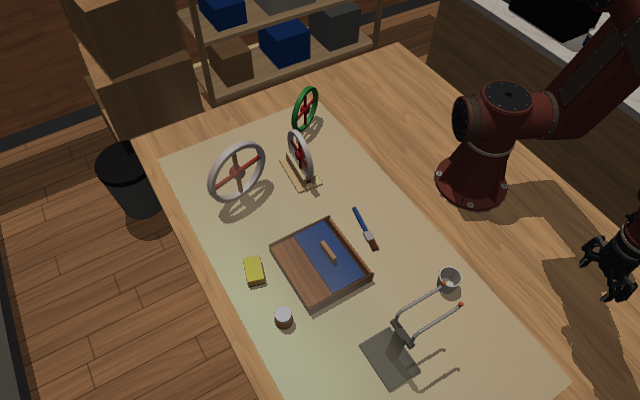

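View pics/top0.png

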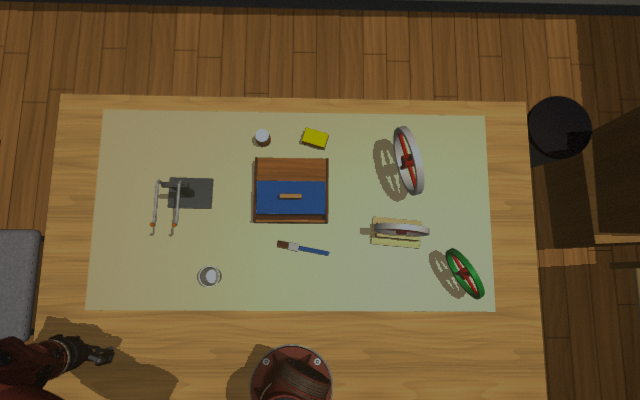

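View pics/wrist0.png

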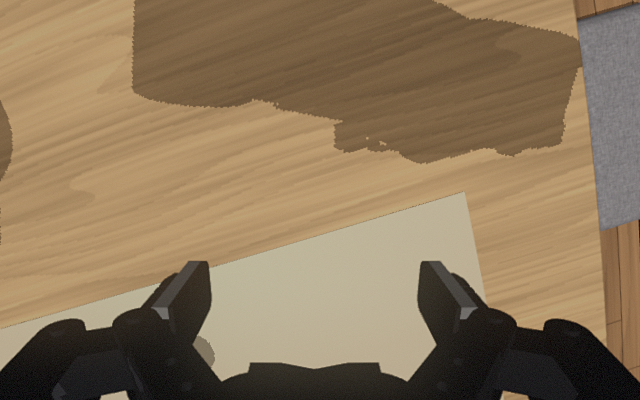

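Run:
```python
from cell import r
import numpy as np
np.set_printoptions(precision=1,suppress=True)
for cam in ("scene","top"):
  for t in ["wheel_rim","wheel_center","wheel","cradle","hook_seat","hook_stand","case_floor","cover_handle","brush_center","paint_jar","water_pot","sanding_block"]:
    print(cam,t,[(round(float(d["p"]),2),np.array(d["point"])) for d in r.landmark_of(cam,t)][:4])
```

```text
scene wheel_rim [(0.81, array([ 696.4, -357.3,  204.5])), (0.79, array([ 482.2, -335.5,  170.9])), (0.74, array([ 350. , -524. ,  163.6]))]
scene wheel_center [(0.96, array([ 346.6, -532.3,   85.5])), (0.95, array([ 697.3, -354.5,  105.9])), (0.74, array([ 484. , -336.1,   92.4]))]
scene wheel [(0.96, array([ 691.6, -356.8,   -3.4])), (0.95, array([ 348.3, -525.8,   -4.6])), (0.71, array([ 481. , -334.8,    3.2]))]
scene cradle [(0.77, array([ 481.3, -337.5,    1.1])), (0.22, array([514.8, 345.6,  -1.2]))]
scene hook_seat [(0.68, array([515. , 341. , 236.5]))]
scene hook_stand [(0.91, array([515.7, 349.1,  -1.1])), (0.19, array([ 480.7, -332.7,   89.6]))]
scene case_floor [(0.7, array([562. ,  13.3,   4.6])), (0.61, array([794.3, -63.8,  -2.1]))]
scene cover_handle [(0.69, array([586.9,  14.4,  60.8]))]
scene brush_center [(0.79, array([427.1, -29. ,   3.3]))]
scene paint_jar [(0.86, array([788.2, 111.9,  -0.1])), (0.18, array([584.8,  10.2,  58.7]))]
scene water_pot [(0.93, array([337.7, 253.8,   0.9]))]
scene sanding_block [(0.72, array([794.4, -63.4,  -1.8]))]
top wheel_rim [(0.92
[... 294 characters left out ...]
]
top wheel [(0.96, array([ 348. , -528.4,   -3.1])), (0.9, array([ 484.6, -330. ,    4.6])), (0.58, array([ 697.5, -356.2,    0.6]))]
top cradle [(0.57, array([ 482.3, -335.4,    0.3]))]
top hook_seat [(0.92, array([514.4, 343.1, 239.1]))]
top hook_stand [(0.81, array([511.9, 341. ,   0.7]))]
top case_floor [(0.74, array([514.4, 342. ,   2.5])), (0.64, array([564.2,  11.1,   3.2]))]
top cover_handle [(0.75, array([585.9,  10.9,  64.1]))]
top brush_center [(0.67, array([585.2,  10.2,  59.9])), (0.56, array([431.3, -28.9,   3.3]))]
top paint_jar []
top water_pot [(0.72, array([333.3, 256.7,   0.6]))]
top sanding_block [(0.8, array([794.5, -65.5,   3.1])), (0.19, array([429.7, -32. ,  -4.3]))]
```

```bash
cat > h.py <<'E'
from cell import r
import numpy as np, cv2
np.set_printoptions(precision=2,suppress=True)
def K(c):
    f=200/np.tan(np.radians(c["fovy"])/2); return np.array([[f,0,c["cx"]],[0,f,c["cy"]],[0,0,1.]])
def ext(n,st=None):
    c=r.calibration(n)
    if n!="wrist": return c,c["extrinsics"]
    st=st or r.read_state()
    from scipy.spatial.transform import Rotation as R
    T=np.eye(4);T[:3,:3]=R.from_quat(st["ee_rot"]).as_matrix();T[:3,3]=st["position"]
    return c,T@c["tool_from_camera"]
def proj(n,P,st=None):
    c,E=ext(n,st); W=np.linalg.inv(E); P=np.asarray(P,float).reshape(-1,3)
    return cv2.projectPoints(P,cv2.Rodrigues(W[:3,:3])[0],W[:3,3],K(c),c["dist"])[0].reshape(-1,2)
def unproj(n,uv,z,st=None):
    c,E=ext(n,st); u=cv2.undistortPoints(np.asarray(uv,float).reshape(-1,1,2),K(c),c["dist"]).reshape(-1,2)
    d=np.c_[u,np.ones(len(u))]@E[:3,:3].T; o=E[:3,3]
    return o+d*((z-o[2])/d[:,2])[:,None]
def ortho(n,im,z,x0,x1,y0,y1,s=1.0,st=None):
    # world y left-> picture left, x up
    w=int((y1-y0)*s);h=int((x1-x0)*s)
    Y,X=np.meshgrid(y1-(np.arange(w)+.5)/s,x1-(np.arange(h)+.5)/s)
    p=proj(n,np.c_[X.ravel(),Y.ravel(),np.full(X.size,z)],st).astype(np.float32)
    return cv2.remap(im,p[:,0].reshape(h,w),p[:,1].reshape(h,w),cv2.INTER_LINEAR)
E
python3 - <<'E'
from h import *
t=r.read_camera("top"); s=r.read_camera("scene")
def up(im,a,b,c,d,k): return cv2.resize(im[b:d,a:c],None,fx=k,fy=k,interpolation=cv2.INTER_CUBIC)[:,:,::-1]
cv2.imwrite("pics/t_wheel.png",up(t,355,110,495,310,3.0)) 
cv2.imwrite("pics/s_wheel.png",up(s,200,80,340,200,5))
cv2.imwrite("pics/t_hook.png",up(t,130,160,230,300,4))
cv2.imwrite("pics/t_case.png",up(t,240,145,345,265,5))
E
```

```text
(no output)
```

View pics/t_wheel.png

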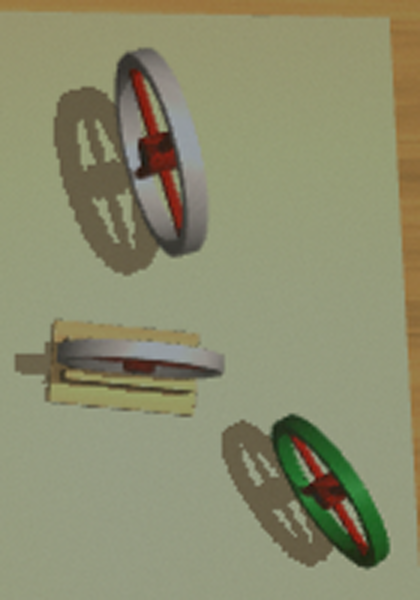

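View pics/s_wheel.png

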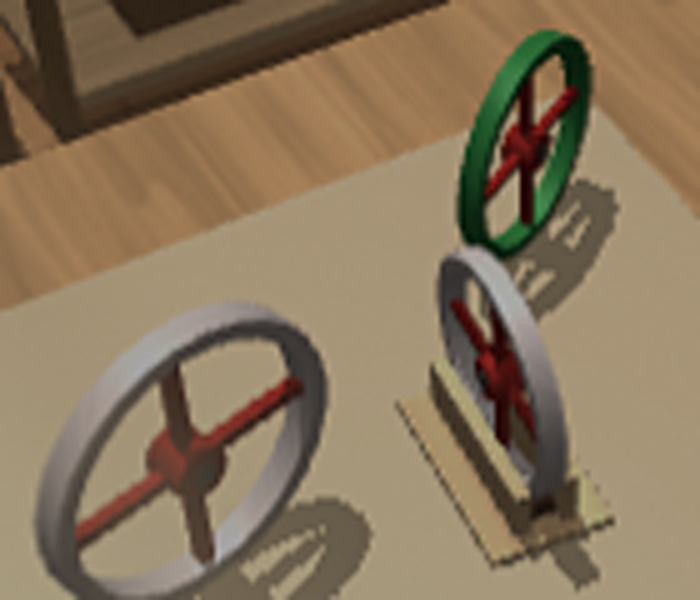

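View pics/t_hook.png

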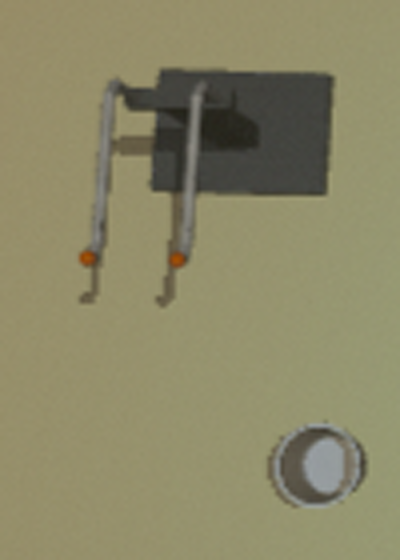

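View pics/t_case.png

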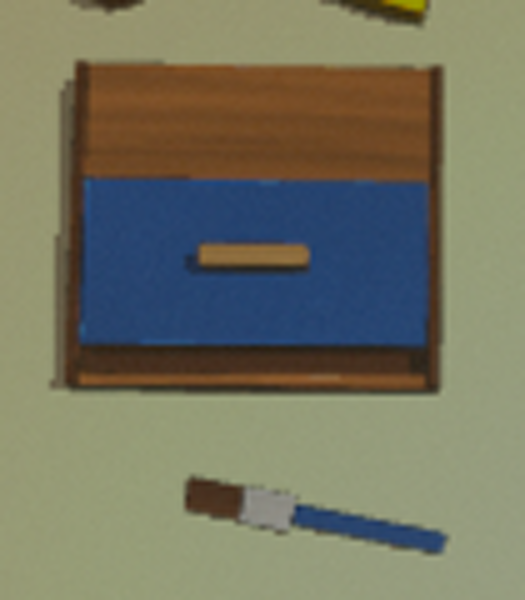

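Run:
```python
from h import *
def f(o,k,pts,z): return unproj("top",np.array(pts)/k+np.array(o)-0.5+0.5/k,z)[:,:2]
def ang(p,q): d=q-p; return np.degrees(np.arctan2(d[1],d[0]))
p=f((355,110),3,[(47,403),(193,415)],4); print("cradle front",p,ang(p[1],p[0])-90)
p=f((355,110),3,[(55,320),(200,332)],8); print("cradle back",p,ang(p[1],p[0])-90)
p=f((130,160),4,[(88,258),(177,258)],258); print("tips",p,p.mean(0),np.linalg.norm(p[0]-p[1]),ang(p[1],p[0])-90)
p=f((130,160),4,[(97,240),(107,110)],240); print("prongL",p,ang(p[0],p[1]))
p=f((130,160),4,[(187,240),(196,110)],240); print("prongR",p,ang(p[0],p[1]))
p=f((240,145),5,[(72,388),(83,62)],42); print("railL",p,ang(p[0],p[1]))
p=f((240,145),5,[(435,390),(437,68)],42); print("railR",p,ang(p[0],p[1]))
p=f((240,145),5,[(84,179),(428,182),(425,347),(80,345)],43); print("cover",p,p.mean(0),ang(p[1],p[0])-90,ang(p[2],p[3])-90)
p=f((240,145),5,[(200,244),(310,244),(308,269),(198,268)],72); print("handle",p,p.mean(0))
p=f((240,145),5,[(443,543),(187,495)],10); print("brush",p,p.mean(0),ang(p[0],p[1])-90)
# wheel fit
from scipy.optimize import minimize
import math
regs={}
for n in ("top","scene"):
    best=None
    for d in r.regions_of(n,"wheel"):
        m=np.array(d["region"]); ys,xs=np.nonzero(m); print(n,d["p"],m.sum(),xs.mean(),ys.mean())
        c=proj(n,[483,-335,93])[0]
        if abs(xs.mean()-c[0])<25 and abs(ys.mean()-c[1])<25 and best is None: best=m
    regs[n]=best
th=np.linspace(0,2*np.pi,180,endpoint=False)
def mask(n,v):
    x,y,a=v; a=math.radians(a); out=np.zeros((400*4,640*4),np.uint8)
    ax=np.array([math.cos(a),math.sin(a),0]);ay=np.array([-ax[1],ax[0],0]);az=np.array([0,0,1.])
    C=np.array([x,y,93.])
    def ring(R,dx): return proj(n,C+R*np.cos(th)[:,None]*ay+R*np.sin(th)[:,None]*az+dx*ax)
    r1,r2,r3,r4=[(ring(R,d)*4+1.5) for R,d in ((85,-9),(85,9),(73,9),(73,-9))]
    for A,B in ((r1,r2),(r2,r3),(r3,r4),(r4,r1)):
        for i in range(180):
            j=(i+1)%180
            cv2.fillConvexPoly(out,np.round([A[i],A[j],B[j],B[i]]).astype(np.int32),255)
    return cv2.resize(out,(640,400),interpolation=cv2.INTER_AREA)/255.
def cost(v):
    s=0
    for n in regs:
        if regs[n] is None: continue
        M=mask(n,v); G=grey[n]; s+=np.abs(M-G)[box[n]].sum()
    return s
# grey mask from picture: low saturation pixels within dilated region
grey={};box={}
for n in regs:
    if regs[n] is None: print("none",n); continue
    im=r.read_camera(n); hsv=cv2.cvtColor(im,cv2.COLOR_RGB2HSV)
    reg=cv2.dilate(regs[n].astype(np.uint8),np.ones((3,3)))>0
    grey[n]=((hsv[:,:,1]<45)&reg).astype(float); box[n]=cv2.dilate(regs[n].astype(np.uint8),np.ones((9,9)))>0
    if n=="top": pass
    print(n,grey[n].sum(),regs[n].sum())
b=min((minimize(cost,[483,-335,a],method="Nelder-Mead",options=dict(initial_simplex=[[483,-335,a],[488,-335,a],[483,-330,a],[483,-335,a+4]])) for a in (-8,0,-4)),key=lambda q:q.fun)
print(b.x,b.fun)
```

```text
cradle front [[ 441.87 -248.46]
 [ 430.29 -407.77]] -4.155655038278056
cradle back [[ 532.36 -257.62]
 [ 520.82 -417.09]] -4.137026238787314
tips [[471.93 371.24]
 [472.52 312.34]] [472.23 341.79] 58.909111678930614 0.5772239810524411
prongL [[486.26 372.43]
 [576.37 371.89]] -0.33866313384829305
prongR [[486.89 311.86]
 [577.15 311.26]] -0.3793093870923494
railL [[504.98 126.66]
 [718.49 126.6 ]] -0.016360363560739607
railR [[ 506.09 -104.13]
 [ 717.89 -104.08]] 0.014820065187698071
cover [[640.49 123.32]
 [641.45 -98.69]
 [533.58 -97.52]
 [532.46 122.37]] [586.99  12.37] 0.24840595032857493 0.29156822691970774
handle [[593.53  45.54]
 [594.38 -23.67]
 [578.37 -22.67]
 [578.17  46.43]] [586.11  11.41]
brush [[ 410.6  -110.96]
 [ 440.02   54.59]] [425.31 -28.18] -10.079784642121112
top 0.92 566 401.3144876325088 229.0689045936396
top 0.61 987 464.6859169199595 273.3890577507599
top 0.56 1480 408.3614864864865 160.6054054054054
top 0.49 700 394.8828571428571 234.41571428571427
scene 0.94 681 301.0396475770925 152.73421439060206
scene 0.87 1840 234.82989130434783 171.62010869565216
scene 0.82 730 304.46712328767126 108.47808219178083
top 469.0 566
scene 451.0 681
[ 481.44 -336.15   -5.29] 404.94509803921574
```

Run:
```python
from h import *
from scipy.spatial.transform import Rotation as R
s=r.read_state(); M=R.from_quat(s["ee_rot"]).as_matrix(); print(M, s["position"], np.degrees(s["qpos"]))
print(np.degrees(np.arctan2(M[1,1],M[0,1])))
```

```text
[[ 0.    0.3   0.95]
 [ 0.    0.95 -0.3 ]
 [-1.    0.    0.  ]] [160.06 500.03 196.71] [64.27 16.66 -8.79 64.55 -0.   82.02]
72.24957061512758
```

```bash
cat >> h.py <<'E'
from scipy.spatial.transform import Rotation as Rn
def delta(x,y,z,yaw,st=None):
    st=st or r.read_state(); M=Rn.from_quat(st["ee_rot"]).as_matrix()
    a=np.radians(yaw); ty=np.array([np.cos(a),np.sin(a),0]); tx=np.array([0,0,-1.]); T=np.c_[tx,ty,np.cross(tx,ty)]
    d=M.T@(np.array([x,y,z])-st["position"])/10
    rv=np.degrees(Rn.from_matrix(M.T@T).as_rotvec()); return np.r_[d,rv]
E
python3 - <<'E'
from h import *
print(delta(482,-335,240,-4.5), delta(321,82,240,-4.5))
E
```

```text
[ -4.33 -69.71  56.12  76.75  -0.    -0.  ] [ -4.33 -34.91  28.07  76.75  -0.    -0.  ]
```

>>> play_rows(
  deltas=[
    [-4.3,-4,3.2,7,0,0,1],
    [-4.3,-8,6.4,14,0,0,1],
    [-4.3,-12,9.6,21,0,0,1],
    [-4.3,-15,12,28,0,0,1],
    [-4.3,-18,14.5,35,0,0,1],
    [-4.3,-21,17,42,0,0,1],
    [-4.3,-24,19.3,49,0,0,1],
    [-4.3,-27,21.7,56,0,0,1],
    [-4.3,-30,24.1,63,0,0,1],
    [-4.3,-33,26.5,70,0,0,1],
    [-4.3,-36,29,76.75,0,0,1],
    [-4.3,-39,31.4,76.75,0,0,1],
    [-4.3,-42,33.8,76.75,0,0,1],
    [-4.3,-45,36.2,76.75,0,0,1],
    [-4.3,-48,38.6,76.75,0,0,1],
    [-4.3,-51,41,76.75,0,0,1],
    [-4.3,-54,43.5,76.75,0,0,1],
    [-4.3,-57,45.9,76.75,0,0,1],
    [-4.3,-60,48.3,76.75,0,0,1],
    [-4.3,-63,50.7,76.75,0,0,1],
  ],
)

```text
time_s: 3.32
position: [451.1, -256.7, 239.7]
ee_rot: [0.519, 0.48, -0.519, 0.48]
contact_force: [0.2, 0.2, -0.4]
gripper_width: 85.2
```

Run:
```python
from h import *
s=r.read_state(); print(s["time_s"],s["position"],delta(482,-335,240,-4.5))
```

```text
3.3167 [ 451.15 -256.68  239.65] [-0.03  3.69  7.56 -0.03  0.   -0.02]
```

>>> play_rows(
  deltas=[
    [0,1.8,3.7,0,0,0,1],
    [0,3.2,6.5,0,0,0,1],
    [0,3.7,7.5,0,0,0,1],
  ],
)

```text
time_s: 3.57
position: [482.7, -336.3, 238.7]
ee_rot: [-0.52, -0.479, 0.52, -0.48]
contact_force: [0.1, 0.0, -0.2]
gripper_width: 85.7
```

Run:
```python
from h import *
s=r.read_state(); im=r.read_camera("wrist"); print(s["time_s"],s["position"],delta(482,-335,240,-4.5,s))
for t in ("wheel_rim","wheel_center","cradle"): print(t,[(round(float(d["p"]),2),np.array(d["point"])) for d in r.landmark_of("wrist",t)])
for p in proj("wrist",[[482,-335,178],[482,-335,172]],s): print(p)
cv2.imwrite("pics/w1.png",im[:,:,::-1])
```

```text
3.5667 [ 482.7  -336.34  238.72] [-0.13 -0.08 -0.13 -0.13  0.05 -0.01]
wheel_rim [(0.75, array([ 484.2, -334.9,  169. ]))]
wheel_center [(0.92, array([ 697.5, -353.8,  109.8])), (0.72, array([ 482.9, -341.7,   88. ])), (0.55, array([ 350.5, -522.5,   80.5]))]
cradle [(0.82, array([ 480. , -335. ,    3.7]))]
[312.33 204.69]
[312.37 202.4 ]
```

View pics/w1.png

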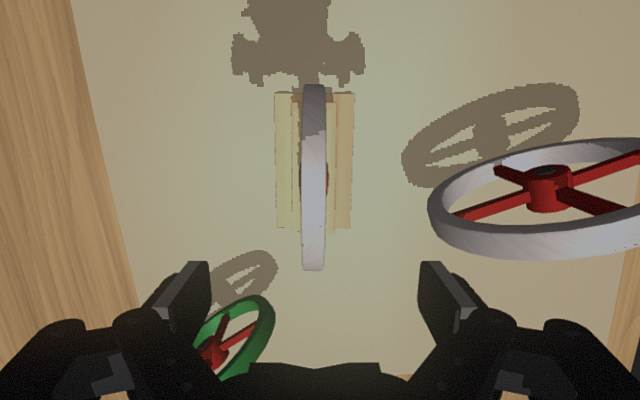

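>>> play_rows(
  deltas=[
    [2.2,0,-0.1,0,0,0,1],
    [5,0,-0.1,0,0,0,1],
    [7.5,0,-0.1,0,0,0,0.6],
    [8.8,0,-0.1,0,0,0,0],
    [8.8,0,-0.1,0,0,0,-0.5],
    [8.8,0,-0.1,0,0,0,-1],
    [8.8,0,-0.1,0,0,0,-1],
    [8.8,0,-0.1,0,0,0,-1],
    [8.8,0,-0.1,0,0,0,-1],
    [8.8,0,-0.1,0,0,0,-1],
  ],
  squeeze=70,
)

```text
time_s: 4.6
position: [482.4, -331.5, 152.6]
ee_rot: [0.519, 0.479, -0.519, 0.481]
contact_force: [-0.3, 0.4, 0.2]
gripper_width: -0.0
```

Run:
```python
from h import *
s=r.read_state(); print(s["time_s"],s["position"],s["gripper_width"],s["contact_force"],delta(515,342,160,0,s))
im=r.read_camera("wrist");cv2.imwrite("pics/w2.png",im[:,:,::-1])
```

```text
4.6 [ 482.36 -331.54  152.6 ] -0.040708879236573285 [-0.33  0.37  0.25] [ -0.8   -2.03 -67.4   -4.5    0.05  -0.07]
```

View pics/w2.png

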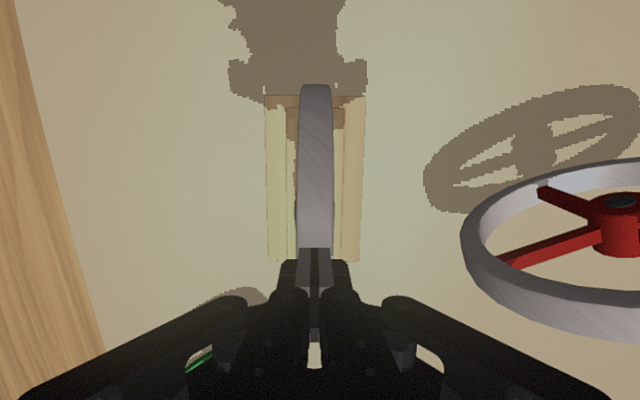

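Run:
```python
from h import *
s=r.read_state()
print(proj("wrist",[[482,-335,178],[482,-250,93],[482,-420,93],s["position"],s["position"]+[0,0,19],[697,-354,105]],s))
for n in("wrist",):
  for t in ("wheel_rim","wheel_center","cradle"): print(t,[(round(float(d["p"]),2),np.array(d["point"])) for d in r.landmark_of(n,t)])
for n in("scene","top"):
  im=r.read_camera(n); cv2.imwrite(f"pics/{n}2.png",im[:,:,::-1])
  for t in ("wheel_rim","wheel_center","cradle"): print(t,[(round(float(d["p"]),2),np.array(d["point"])) for d in r.landmark_of(n,t)])
im=cv2.imread("pics/scene2.png"); cv2.imwrite("pics/s2c.png",cv2.resize(im[80:220,200:360],None,fx=4,fy=4,interpolation=cv2.INTER_CUBIC))
```

```text
[[313.33 265.03]
 [303.16  85.03]
 [322.16 316.92]
 [313.25 238.03]
 [313.17 252.33]
 [620.68 219.56]]
wheel_rim [(0.81, array([ 481.7, -330.9,  169.7]))]
wheel_center [(0.81, array([ 695.1, -359.7,  107.8]))]
cradle []
wheel_rim [(0.82, array([ 483.8, -334.3,  173. ])), (0.81, array([ 697.8, -354.3,  208.6])), (0.57, array([515.5, 344.6,  -0.9])), (0.56, array([ 349.7, -526.2,  164.2]))]
wheel_center [(0.88, array([ 481. , -332.3,   90.9])), (0.72, array([ 697.2, -356.2,  106.3])), (0.4, array([ 346.4, -531.8,   85.4]))]
cradle [(0.89, array([ 482.3, -336. ,    1.6]))]
wheel_rim [(0.64, array([ 348.5, -523.4,  158. ])), (0.55, array([ 693.9, -359.9,  209.7])), (0.43, array([561.4,   8.7,   1.3]))]
wheel_center [(0.62, array([ 692. , -356.8,  109.8])), (0.56, array([ 350.3, -526.4,   85.3])), (0.51, array([ 484. , -332.1,   89.6]))]
cradle [(0.78, array([ 484.1, -335.5,   -1.2]))]
```

View pics/s2c.png

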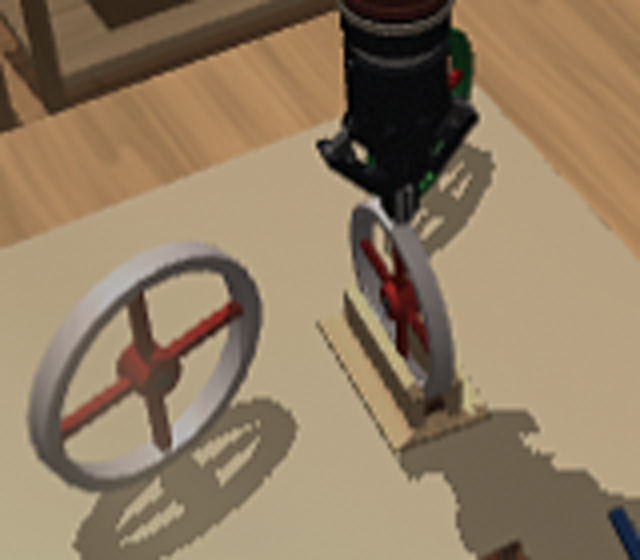

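View pics/top2.png

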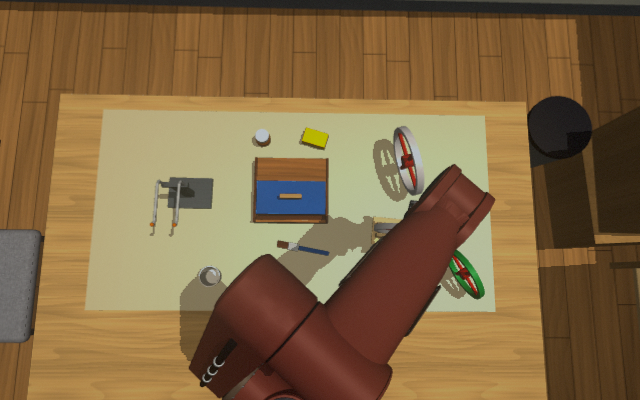

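Run:
```python
import cv2
im=cv2.imread("pics/w2.png"); cv2.imwrite("pics/w2c.png",cv2.resize(im[200:350,235:395],None,fx=4,fy=4,interpolation=cv2.INTER_CUBIC))
im=cv2.imread("pics/scene2.png"); cv2.imwrite("pics/s2d.png",cv2.resize(im[100:160,270:330],None,fx=9,fy=9,interpolation=cv2.INTER_CUBIC))
```

```text
(no output)
```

View pics/w2c.png

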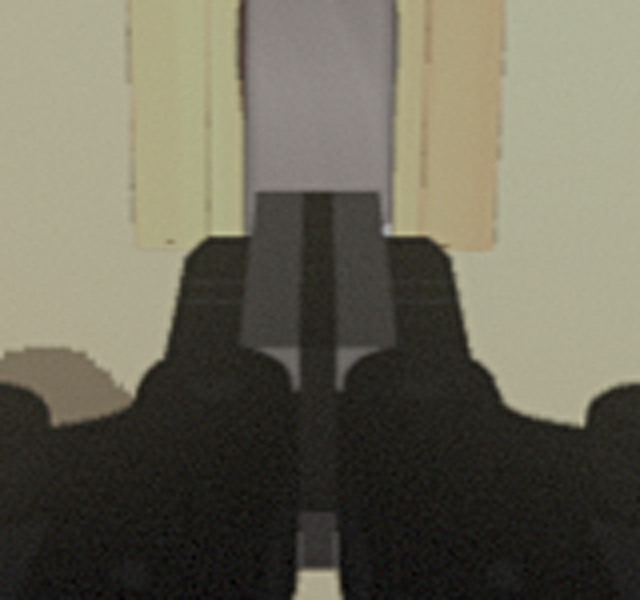

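View pics/s2d.png

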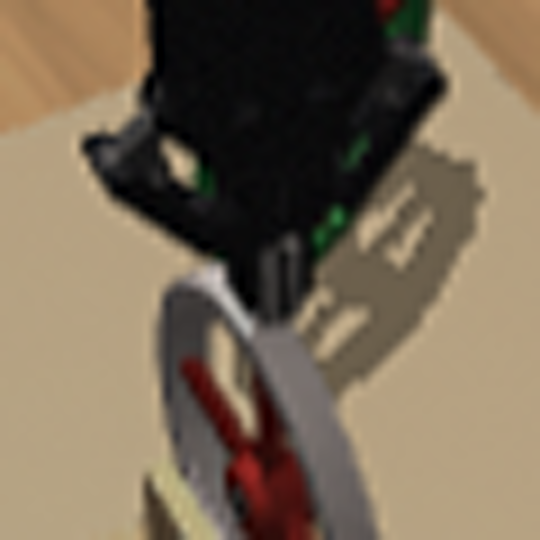

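Run:
```python
from h import *
c=r.calibration("wrist"); W=np.linalg.inv(c["tool_from_camera"])
def pt(P): return cv2.projectPoints(np.array(P,float),cv2.Rodrigues(W[:3,:3])[0],W[:3,3],K(c),c["dist"])[0].reshape(-1,2)
for x in (0,-13,-19,-30): print(x,pt([[x,42,-11],[x,42,11],[x,0,-11],[x,0,11],[x,-10,-11]]).round(0).tolist())
s=r.read_state(); print(s["qpos"],s["position"],s["joint_efforts"],s["torque"])
```

```text
0 [[393.0, 219.0], [390.0, 257.0], [313.0, 219.0], [313.0, 257.0], [294.0, 218.0]]
-13 [[398.0, 227.0], [395.0, 267.0], [313.0, 227.0], [313.0, 267.0], [293.0, 227.0]]
-19 [[401.0, 231.0], [398.0, 273.0], [313.0, 231.0], [313.0, 273.0], [292.0, 231.0]]
-30 [[407.0, 239.0], [403.0, 284.0], [313.0, 239.0], [313.0, 284.0], [291.0, 239.0]]
[-0.73  0.43 -0.07  1.07 -0.    0.92] [ 481.93 -331.23  151.68] [ -0.   -62.51  32.59   0.    -0.    -0.  ] [-0.    0.01  0.02]
```

Run:
```python
from h import *
s=r.read_state()
P=[s["position"]+[0,0,d] for d in (0,10,20,30,40,60)]+[[482,-335,178]]
q=proj("scene",P); print(q); print(((q-[270,100])+.5)*9)
im=cv2.imread("pics/s2d.png")
for i,(a,b) in enumerate(((q-[270,100])+.5)*9): cv2.circle(im,(int(a),int(b)),4,(0,255,255) if i<6 else (255,255,0),-1)
cv2.imwrite("pics/s2e.png",im)
w0=cv2.imread("pics/w1.png"); cv2.imwrite("pics/w1c.png",cv2.resize(w0[220:400,100:540],None,fx=1.8,fy=1.8,interpolation=cv2.INTER_CUBIC))
```

```text
[[300.24 142.43]
 [300.19 140.18]
 [300.13 137.91]
 [300.08 135.62]
 [300.03 133.3 ]
 [299.92 128.58]
 [299.48 135.74]]
[[276.67 386.35]
 [276.19 366.15]
 [275.71 345.71]
 [275.23 325.06]
 [274.74 304.17]
 [273.74 261.68]
 [269.83 326.2 ]]
```

View pics/s2e.png

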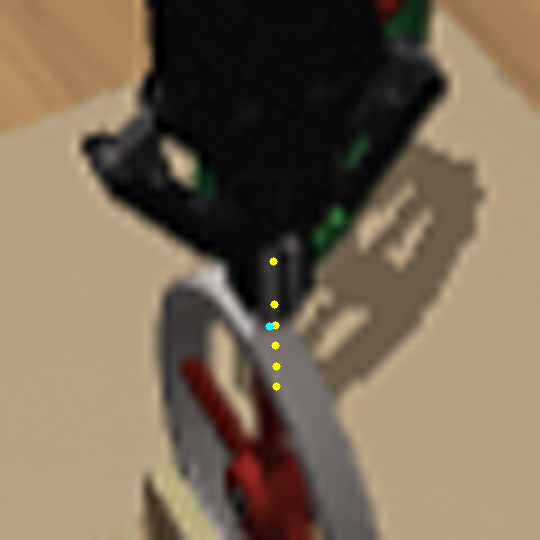

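View pics/w1c.png

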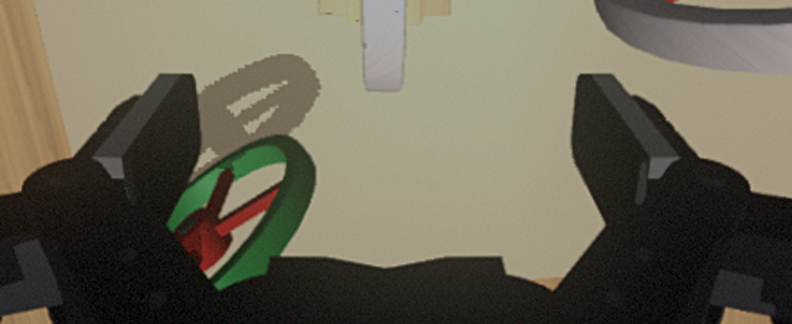

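Run:
```python
from h import *
a=np.radians(-4.2); ax=np.array([np.cos(a),np.sin(a)]); ay=np.array([-ax[1],ax[0]]); C=np.array([482,-335])
w=[np.r_[C+sx*45*ax+sy*80*ay,8] for sx,sy in((-1,1),(1,1),(1,-1),(-1,-1))]
st={"position":np.array([482.7,-336.34,238.72]),"ee_rot":Rn.from_matrix(np.c_[[0,0,-1],[np.cos(np.radians(-4.5)),np.sin(np.radians(-4.5)),0],[np.sin(np.radians(-4.5)),-np.cos(np.radians(-4.5)),0]]).as_quat()}
for dz in (0,15,30):
    s=dict(st); s["position"]=st["position"]+[0,0,dz]
    q=proj("wrist",w+[[482,-250,93],[482,-420,93]],s); print(dz,q.round(0).tolist())
im=cv2.imread("pics/w1.png"); cv2.imwrite("pics/w1d.png",cv2.resize(im[70:290,240:390],None,fx=2.7,fy=2.7,interpolation=cv2.INTER_CUBIC))
```

```text
0 [[272.0, 94.0], [353.0, 93.0], [350.0, 229.0], [277.0, 230.0], [305.0, 85.0], [320.0, 263.0]]
15 [[274.0, 94.0], [352.0, 94.0], [349.0, 225.0], [278.0, 226.0], [306.0, 86.0], [319.0, 257.0]]
30 [[275.0, 95.0], [351.0, 94.0], [348.0, 222.0], [279.0, 222.0], [306.0, 87.0], [319.0, 251.0]]
```

View pics/w1d.png

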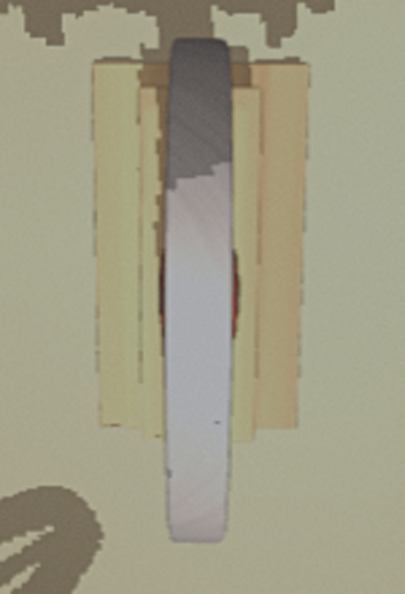

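>>> play_rows(
  deltas=[
    [-0.5,0,0.35,0,0,0,1],
    [-0.5,0,0.35,0,0,0,1],
    [-0.5,0,0.35,0,0,0,1],
    [-0.5,0,0.35,0,0,0,1],
    [-0.5,0,0.35,0,0,0,1],
    [0.5,0,0.35,0,0,0,1],
    [1.5,0,0.35,0,0,0,1],
    [2.5,0,0.35,0,0,0,1],
    [3.4,0,0.35,0,0,0,1],
    [3.4,0,0.35,0,0,0,1],
    [3.4,0,0.35,0,0,0,1],
  ],
)

```text
time_s: 6.12
position: [481.1, -334.2, 116.8]
ee_rot: [-0.519, -0.481, 0.519, -0.479]
contact_force: [0.1, 1.1, 0.1]
gripper_width: 85.4
```

Run:
```python
from h import *
s=r.read_state(); im=r.read_camera("wrist"); print(s["time_s"],s["position"],s["gripper_width"],s["contact_force"])
cv2.imwrite("pics/w3.png",im[:,:,::-1])
im=r.read_camera("scene")[:,:,::-1]; im=cv2.resize(im[90:190,260:360],None,fx=6,fy=6,interpolation=cv2.INTER_CUBIC); cv2.imwrite("pics/s3.png",im)
```

```text
6.1167 [ 481.14 -334.25  116.76] 85.38865858494533 [0.12 1.12 0.09]
```

View pics/w3.png

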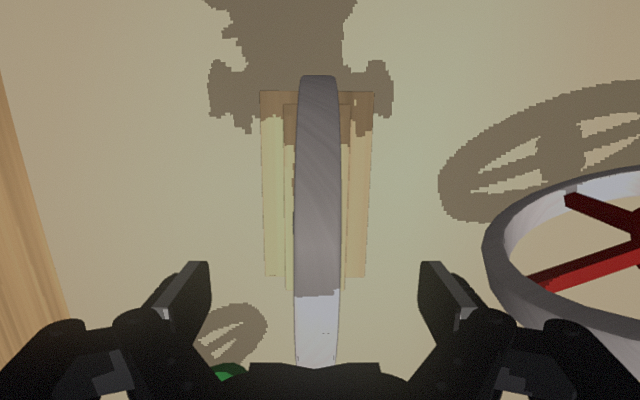

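View pics/s3.png

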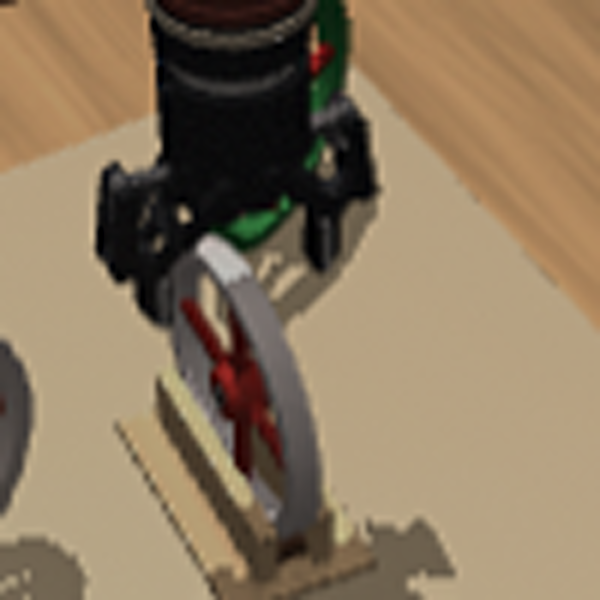

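>>> play_rows(
  deltas=[
    [0,0,0,0,0,0,0.5],
    [0,0,0,0,0,0,0],
    [0,0,0,0,0,0,-0.5],
    [0,0,0,0,0,0,-1],
    [0,0,0,0,0,0,-1],
    [0,0,0,0,0,0,-1],
    [0,0,0,0,0,0,-1],
  ],
  squeeze=80,
)

```text
time_s: 6.8
position: [481.9, -335.0, 118.1]
ee_rot: [0.519, 0.48, -0.519, 0.48]
contact_force: [-0.1, -0.5, 2.6]
gripper_width: 16.4
```

Run:
```python
from h import *
s=r.read_state(); im=r.read_camera("wrist"); print(s["time_s"],s["position"],s["gripper_width"],s["contact_force"])
cv2.imwrite("pics/w4.png",im[:,:,::-1])
```

```text
6.8 [ 481.91 -334.99  118.08] 16.40917201792574 [-0.06 -0.48  2.6 ]
```

View pics/w4.png

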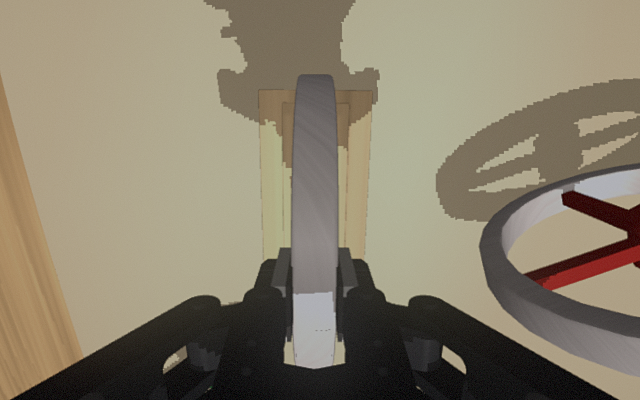

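>>> play_rows(
  deltas=[
    [-1,0,0,0,0,0,-1],
    [-2.5,0,0,0,0,0,-1],
    [-4.5,0,0,0,0,0,-1],
    [-7,0,0,0,0,0,-1],
    [-9.5,0,0,0,0,0,-1],
    [-11.2,0,0,0,0,0,-1],
    [-11.2,0,0,0,0,0,-1],
    [-11.2,0,0,0,0,0,-1],
  ],
)

```text
time_s: 7.52
position: [481.8, -334.9, 230.0]
ee_rot: [0.519, 0.48, -0.519, 0.48]
contact_force: [-0.3, 0.9, -4.9]
gripper_width: 16.4
```

Run:
```python
from h import *
s=r.read_state(); im=r.read_camera("scene"); print(s["time_s"],s["position"],s["gripper_width"],s["contact_force"])
cv2.imwrite("pics/s5.png",cv2.resize(im[50:220,220:390,::-1],None,fx=3.5,fy=3.5))
print([(d["p"],np.array(d["point"])) for d in r.landmark_of("scene","wheel_center")])
print(delta(420,342,s["position"][2],0,s))
```

```text
7.5167 [ 481.83 -334.89  229.99] 16.425246068494303 [-0.28  0.91 -4.91]
[(0.97, array([ 482.2, -330.7,  202.2])), (0.78, array([ 693.6, -356. ,  104. ])), (0.77, array([ 348.7, -531.3,   86.9])), (0.74, array([565.5,  10.7,   7.5]))]
[ -0.05 -11.47 -67.    -4.5    0.04  -0.04]
```

View pics/s5.png

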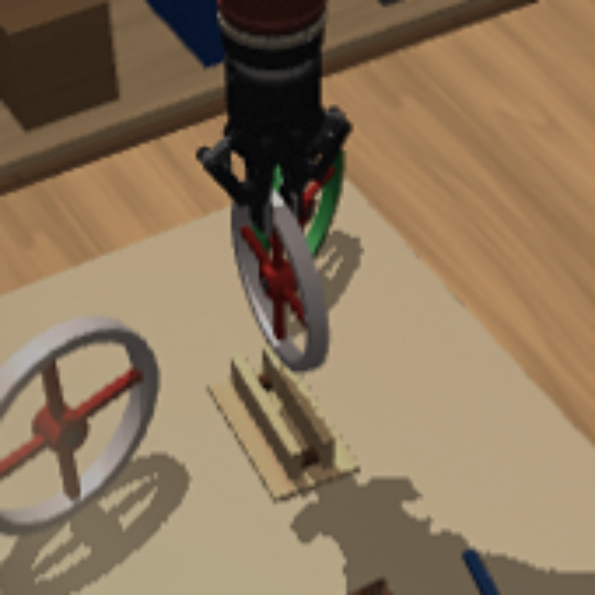

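>>> play_rows(
  deltas=[
    [-0.5,-0.2,-1,0,0,0,-1],
    [-0.5,-0.5,-3,-0.5,0,0,-1],
    [-0.5,-1,-6,-1,0,0,-1],
    [-0.5,-1.5,-9,-1.5,0,0,-1],
    [-0.5,-2,-12,-2,0,0,-1],
    [-0.5,-2.6,-15,-2.5,0,0,-1],
    [-0.5,-3.1,-18,-3,0,0,-1],
    [-0.5,-3.6,-21,-3.5,0,0,-1],
    [-0.5,-4.1,-24,-4,0,0,-1],
    [-0.5,-4.6,-27,-4.5,0,0,-1],
    [-0.5,-5.1,-30,-4.5,0,0,-1],
    [-0.5,-5.6,-33,-4.5,0,0,-1],
    [-0.5,-6.2,-36,-4.5,0,0,-1],
    [-0.5,-6.7,-39,-4.5,0,0,-1],
    [-0.5,-7.2,-42,-4.5,0,0,-1],
    [-0.5,-7.7,-45,-4.5,0,0,-1],
    [-0.5,-8.2,-48,-4.5,0,0,-1],
    [-0.5,-8.7,-51,-4.5,0,0,-1],
    [-0.5,-9.2,-53.5,-4.5,0,0,-1],
    [-0.5,-9.6,-55.5,-4.5,0,0,-1],
  ],
)

```text
time_s: 9.28
position: [427.7, 228.1, 234.0]
ee_rot: [0.499, 0.501, -0.5, 0.5]
contact_force: [0.5, -0.0, -3.7]
gripper_width: 16.3
```

>>> play_rows(
  deltas=[
    [0,-0.7,-2,0,0,0,-1],
    [0,-1,-4.5,0,0,0,-1],
    [0,-1,-7,0,0,0,-1],
    [0,-1,-9.5,0,0,0,-1],
    [0,-1,-11,0,0,0,-1],
    [0,-1,-11.5,0,0,0,-1],
    [0,-1,-11.5,0,0,0,-1],
    [0,-1,-11.5,0,0,0,-1],
  ],
)

```text
time_s: 9.95
position: [419.0, 340.3, 234.3]
ee_rot: [-0.499, -0.5, 0.5, -0.5]
contact_force: [0.3, -1.5, -3.1]
gripper_width: 16.3
```

Run:
```python
from h import *
s=r.read_state(); print(s["time_s"],s["position"],s["gripper_width"],s["contact_force"])
for n in ("scene","top","wrist"):
  im=r.read_camera(n); cv2.imwrite(f"pics/{n}6.png",im[:,:,::-1])
  for t in ("wheel_center","hook_seat"): print(n,t,[(round(float(d["p"]),2),np.array(d["point"])) for d in r.landmark_of(n,t)])
print(delta(420,342,s["position"][2],0,s))
im=cv2.imread("pics/scene6.png");cv2.imwrite("pics/s6.png",cv2.resize(im[220:400,340:540],None,fx=3.5,fy=3.5))
```

```text
9.95 [418.98 340.34 234.28] 16.25624432971854 [ 0.26 -1.51 -3.13]
scene wheel_center [(0.69, array([419.7, 342.1, 208.9])), (0.65, array([ 694.9, -354. ,  102.5])), (0.57, array([ 346.2, -531.7,   87.6]))]
scene hook_seat [(0.68, array([516.4, 343.6, 236.5])), (0.37, array([426.3, -29.1,   5.4]))]
top wheel_center [(0.87, array([ 351.3, -524.7,   86.1])), (0.85, array([ 695.2, -354.1,  112.9])), (0.66, array([419.5, 345.3, 208.7]))]
top hook_seat [(0.92, array([514.3, 343.5, 239. ])), (0.28, array([ 480.5, -336.7,   -2.7]))]
wrist wheel_center []
wrist hook_seat [(0.79, array([509.9, 344.4, 238.7]))]
[-0.    0.1  -0.17  0.02  0.06  0.05]
```

View pics/s6.png

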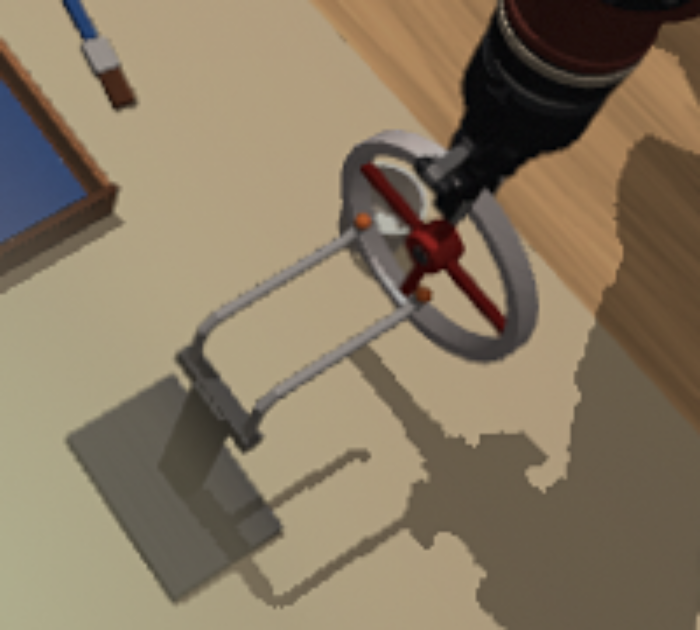

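View pics/wrist6.png

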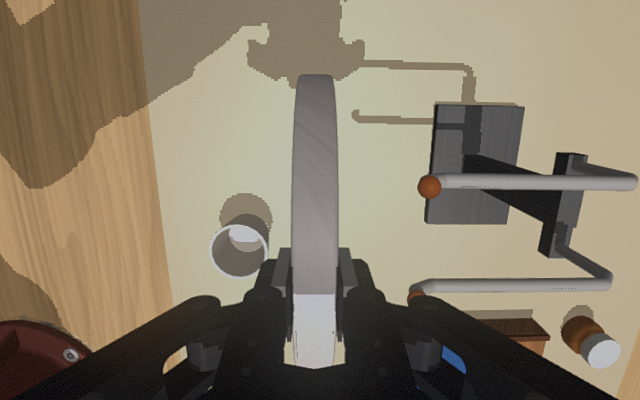

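>>> play_rows(
  deltas=[
    [0,0.7,-0.2,0,0,0,-1],
    [0,2,-0.2,0,0,0,-1],
    [0,3.5,-0.2,0,0,0,-1],
    [0,5,-0.2,0,0,0,-1],
    [0,6.5,-0.2,0,0,0,-1],
    [0,8,-0.2,0,0,0,-1],
    [0,9.3,-0.2,0,0,0,-1],
    [0,10.2,-0.2,0,0,0,-1],
    [0,10.5,-0.2,0,0,0,-1],
    [0,10.5,-0.2,0,0,0,-1],
    [1,10.5,-0.2,0,0,0,-1],
    [2,10.5,-0.2,0,0,0,-1],
    [2.7,10.5,-0.2,0,0,0,-1],
    [3.1,10.5,-0.2,0,0,0,-1],
    [3.2,10.5,-0.2,0,0,0,-1],
    [3.2,10.5,-0.2,0,0,0,-1],
    [3.2,10.5,-0.2,0,0,0,-1],
  ],
)

```text
time_s: 11.82
position: [524.5, 343.2, 203.0]
ee_rot: [0.5, 0.5, -0.5, 0.5]
contact_force: [0.4, -0.0, -3.7]
gripper_width: 16.1
```

Run:
```python
from h import *
s=r.read_state(); print(s["time_s"],s["position"],s["gripper_width"],s["contact_force"])
for n in ("scene","wrist"):
  im=r.read_camera(n); cv2.imwrite(f"pics/{n}7.png",im[:,:,::-1])
  for t in ("wheel_center",): print(n,t,[(round(float(d["p"]),2),np.array(d["point"])) for d in r.landmark_of(n,t)])
im=cv2.imread("pics/scene7.png");cv2.imwrite("pics/s7.png",cv2.resize(im[220:400,340:540],None,fx=3.5,fy=3.5))
```

```text
11.8167 [524.47 343.18 202.98] 16.118579348933682 [ 0.38 -0.01 -3.67]
scene wheel_center [(0.9, array([ 696.1, -357. ,  103.4])), (0.85, array([523.6, 346.2, 175.3])), (0.65, array([ 347. , -532.7,   83.7])), (0.64, array([427.1, -31.6,  -1.5]))]
wrist wheel_center []
```

View pics/s7.png

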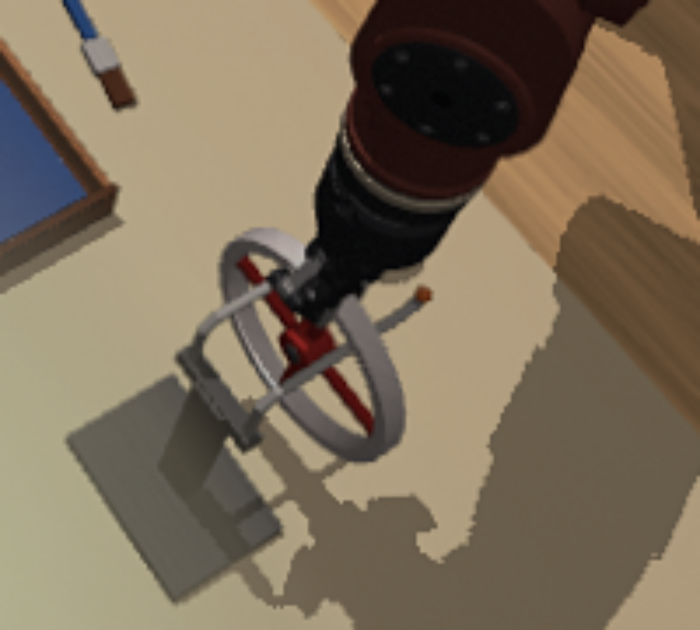

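View pics/wrist7.png

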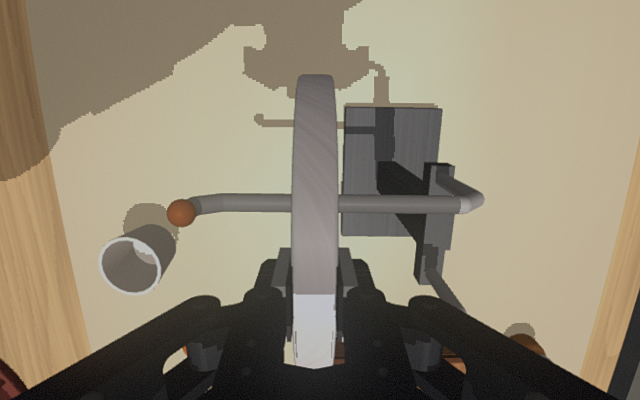

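>>> play_rows(
  deltas=[
    [0.2,0,0,0,0,0,-1],
    [0.4,0,0,0,0,0,-1],
    [0.4,0,0,0,0,0,-1],
  ],
)

```text
time_s: 12.27
position: [525.1, 343.2, 200.2]
ee_rot: [0.501, 0.5, -0.499, 0.5]
contact_force: [-2.4, -0.0, 7.9]
gripper_width: 16.0
```

>>> play_rows(
  deltas=[
    [-0.1,0,0,0,0,0,-1],
    [-0.1,0,0,0,0,0,-0.5],
    [-0.1,0,0,0,0,0,-0.3],
    [-0.1,0,0,0,0,0,0],
    [-0.1,0,0,0,0,0,0.1],
    [-0.1,0,0,0,0,0,0.1],
    [-0.1,0,0,0,0,0,0.1],
  ],
)

```text
time_s: 12.85
position: [524.5, 343.1, 199.6]
ee_rot: [0.5, 0.5, -0.5, 0.5]
contact_force: [-0.1, -1.0, -0.2]
gripper_width: 46.9
```

Run:
```python
from h import *
s=r.read_state(); print(s["time_s"],s["position"],s["gripper_width"],s["contact_force"])
for n in ("scene","wrist"):
  im=r.read_camera(n); cv2.imwrite(f"pics/{n}8.png",im[:,:,::-1])
  for t in ("wheel_center",): print(n,t,[(round(float(d["p"]),2),np.array(d["point"])) for d in r.landmark_of(n,t)])
im=cv2.imread("pics/scene8.png");cv2.imwrite("pics/s8.png",cv2.resize(im[220:400,340:540],None,fx=3.5,fy=3.5))
```

```text
12.85 [524.5  343.13 199.58] 46.92861541191994 [-0.14 -1.01 -0.21]
scene wheel_center [(0.94, array([ 697.7, -356.1,  105.1])), (0.61, array([524.6, 341.2, 175.8])), (0.59, array([ 344.4, -533. ,   87.5]))]
wrist wheel_center []
```

View pics/wrist8.png

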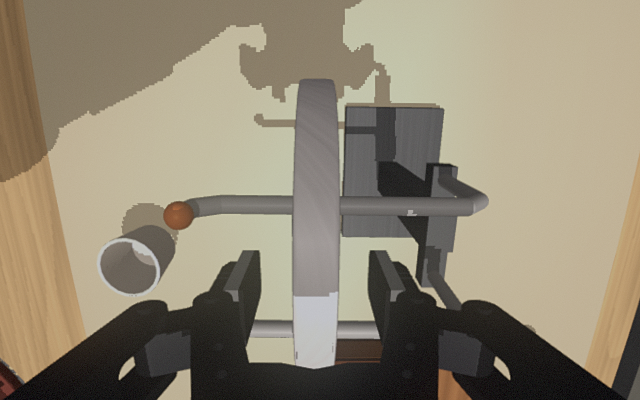

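View pics/s8.png

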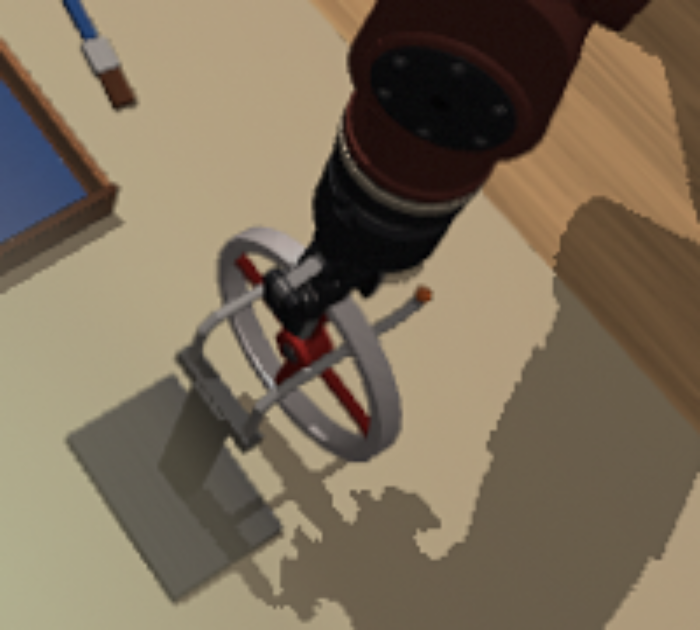

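>>> play_rows(
  deltas=[
    [-2,0,0,0,0,0,0.1],
    [-5,0,0,0,0,0,0.1],
    [-8.5,0,0,0,0,0,0.1],
    [-11,1,3,0,0,0,0.1],
    [-11,2,7,0,0,0,0.3],
    [-11,3,11,0,0,0,0.3],
    [-11,3.5,15,0,0,0,0.3],
    [-11,4,19,0,0,0,0.3],
    [-10,5,23,0,0,0,0.3],
    [-7,6,27,0,0,0,0.3],
    [-3,6.3,31,0,0,0,0.3],
    [1,6.3,33,0,0,0,0.3],
    [5,6.3,33,0,0,0,0.3],
    [8,6.3,33,0,0,0,0.3],
    [10,6.3,33,0,0,0,0.3],
    [10,6.3,33,0,0,0,0.3],
    [10,6.3,33,0,0,0,0.3],
  ],
)

```text
time_s: 14.47
position: [586.5, 13.1, 99.2]
ee_rot: [0.499, 0.501, -0.501, 0.499]
contact_force: [-0.1, -0.8, 2.2]
gripper_width: 55.5
```

Run:
```python
from h import *
s=r.read_state(); print(s["time_s"],s["position"],s["gripper_width"],s["contact_force"])
for n in ("scene","wrist"):
  im=r.read_camera(n); cv2.imwrite(f"pics/{n}9.png",im[:,:,::-1])
  for t in ("wheel_center","cover_handle","case_floor"): print(n,t,[(round(float(d["p"]),2),np.array(d["point"])) for d in r.landmark_of(n,t)])
```

```text
14.4667 [586.5   13.14  99.21] 55.529456232654326 [-0.06 -0.82  2.23]
scene wheel_center [(0.96, array([ 345.3, -529.9,   85.6])), (0.94, array([526.9, 340.1, 171.6])), (0.73, array([426.8, -33. ,  -2.1])), (0.6, array([ 696.1, -356.7,  105.6]))]
scene cover_handle [(0.9, array([585.1,  14.6,  61.7]))]
scene case_floor [(0.76, array([563.1,   8.9,   6.7]))]
wrist wheel_center []
wrist cover_handle [(0.8, array([586.1,  13.2,  60.1]))]
wrist case_floor []
```

View pics/wrist9.png

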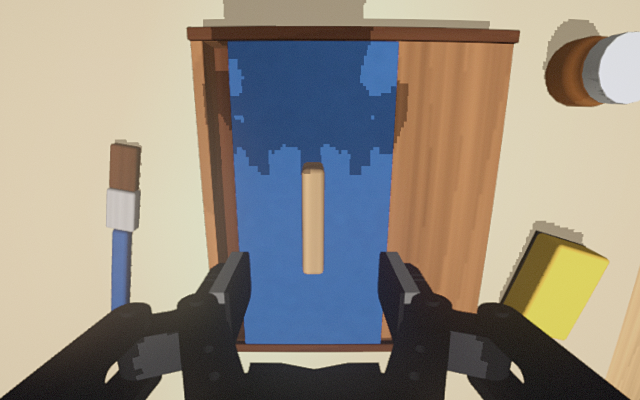

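View pics/scene9.png

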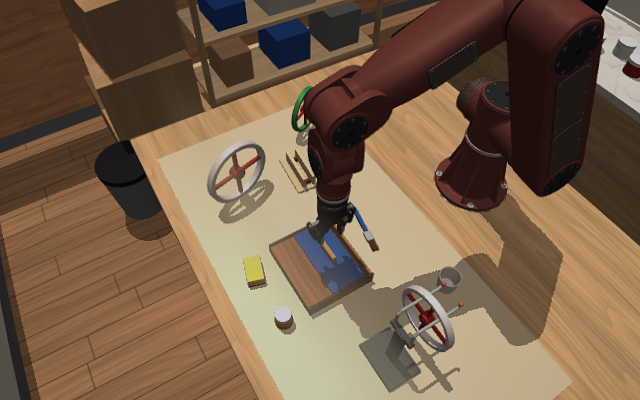

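>>> play_rows(
  deltas=[
    [3,0,0,0,0,0,0.3],
    [6,0,0,0,0,0,0.3],
    [7.5,0,0,0,0,0,0.2],
    [7.9,0,0,0,0,0,-0.4],
    [7.9,0,0,0,0,0,-1],
    [7.9,0,0,0,0,0,-1],
    [7.9,0,0,0,0,0,-1],
    [7.9,0,0,0,0,0,-1],
  ],
  squeeze=40,
)

```text
time_s: 15.53
position: [588.6, 13.0, 22.0]
ee_rot: [0.5, 0.499, -0.499, 0.501]
contact_force: [1.3, -0.1, 1.2]
gripper_width: 12.7
```

Run:
```python
from h import *
s=r.read_state(); print(s["time_s"],s["position"],s["gripper_width"],s["contact_force"])
for n in ("scene","wrist"):
  im=r.read_camera(n); cv2.imwrite(f"pics/{n}10.png",im[:,:,::-1])
im=cv2.imread("pics/scene10.png");cv2.imwrite("pics/s10.png",cv2.resize(im[190:320,260:400],None,fx=4,fy=4))
```

```text
15.5333 [588.58  13.03  22.01] 12.701618032411666 [ 1.29 -0.11  1.16]
```

View pics/wrist10.png

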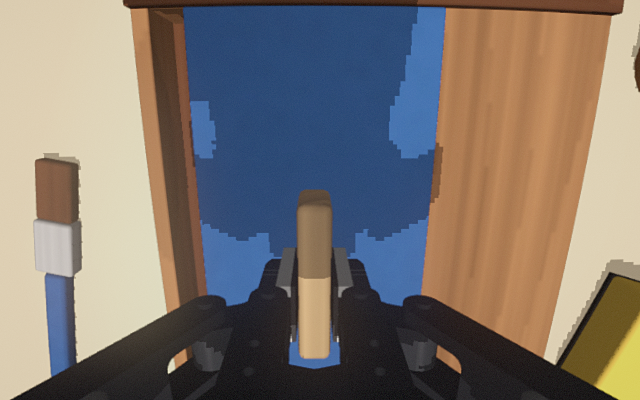

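>>> play_rows(
  deltas=[
    [0,0.8,0,0,0,0,-1],
    [0,2,0,0,0,0,-1],
    [0,3.2,0,0,0,0,-1],
    [0,4.4,0,0,0,0,-1],
    [0,5.6,0,0,0,0,-1],
    [0,6.6,0,0,0,0,-1],
    [0,7.2,0,0,0,0,-1],
    [0,7.4,0,0,0,0,-1],
    [0,7.4,0,0,0,0,-1],
    [0,7.4,0,0,0,0,-1],
  ],
)

```text
time_s: 16.47
position: [663.1, 12.9, 22.0]
ee_rot: [0.501, 0.499, -0.499, 0.501]
contact_force: [1.0, -0.3, 4.2]
gripper_width: 12.8
```

Run:
```python
from h import *
s=r.read_state(); print(s["time_s"],s["position"],s["gripper_width"],s["contact_force"])
for n in ("scene","wrist"):
  im=r.read_camera(n); cv2.imwrite(f"pics/{n}11.png",im[:,:,::-1])
  for t in ("cover_handle","case_floor"): print(n,t,[(round(float(d["p"]),2),np.array(d["point"])) for d in r.landmark_of(n,t)])
im=cv2.imread("pics/scene11.png");cv2.imwrite("pics/s11.png",cv2.resize(im[190:320,260:400],None,fx=4,fy=4))
```

```text
16.4667 [663.07  12.95  22.01] 12.789714625997787 [ 1.   -0.28  4.18]
scene cover_handle [(0.64, array([659. ,  11.4,  63.6]))]
scene case_floor [(0.74, array([564.5,  11. ,   6.7]))]
wrist cover_handle [(0.88, array([661.6,  12.8,  60. ]))]
wrist case_floor [(0.58, array([563.3,   7.6,   8.4]))]
```

View pics/wrist11.png

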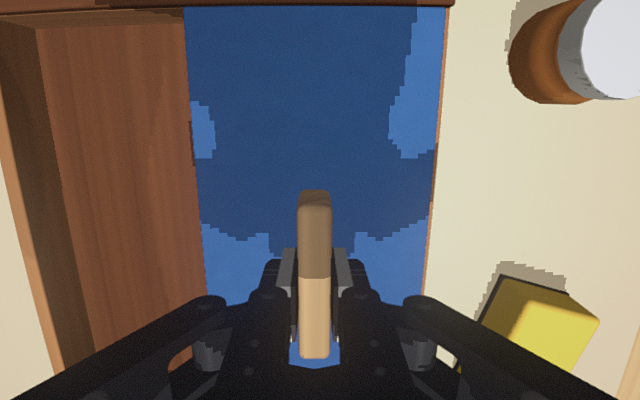

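View pics/s11.png

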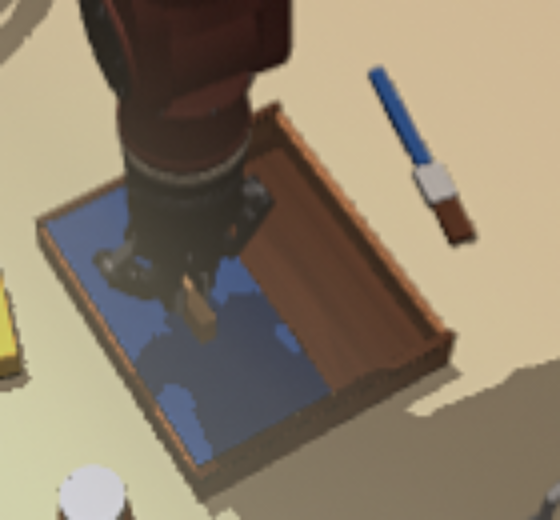

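>>> play_rows(
  deltas=[
    [0,0.3,0,0,0,0,-1],
    [0,0.3,0,0,0,0,-1],
  ],
)

```text
time_s: 16.93
position: [662.9, 12.9, 21.9]
ee_rot: [-0.499, -0.5, 0.501, -0.499]
contact_force: [-10.3, -0.8, 16.1]
gripper_width: 13.0
```

>>> play_rows(
  deltas=[
    [0,0,0,0,0,0,-0.5],
    [0,0,0,0,0,0,0],
    [0,0,0,0,0,0,0],
    [0,0,0,0,0,0,0],
    [-3,0,0,0,0,0,0],
    [-6.5,0,0,0,0,0,0],
    [-8,-2.5,0.5,1,0,0,0],
    [-8,-6,1,3,0,0,0],
    [-8,-9.5,1.7,5,0,0,0],
    [-8,-13,2.4,7,0,0,0],
    [-8,-16.5,3,9,0,0,0],
    [-8,-20,3.7,10,0,0,0],
    [-8,-22.5,4.2,10,0,0,0],
    [-7,-23.6,4.2,10,0,0,0],
    [-5,-23.6,4.2,10,0,0,0],
    [-4,-23.6,4.2,10,0,0,0],
    [-4,-23.6,4.2,10,0,0,0],
  ],
)

```text
time_s: 18.35
position: [427.0, -28.7, 59.3]
ee_rot: [-0.541, -0.455, 0.542, -0.454]
contact_force: [0.2, -0.3, 0.0]
gripper_width: 42.5
```

Run:
```python
from h import *
s=r.read_state(); print(s["time_s"],s["position"],s["gripper_width"],s["contact_force"])
for n in ("scene","wrist","top"):
  im=r.read_camera(n); cv2.imwrite(f"pics/{n}12.png",im[:,:,::-1])
  for t in ("brush_center","cover_handle","case_floor","wheel_center"): print(n,t,[(round(float(d["p"]),2),np.array(d["point"])) for d in r.landmark_of(n,t)])
```

```text
18.35 [427.03 -28.69  59.34] 42.47983422361476 [ 0.18 -0.27  0.03]
scene brush_center [(0.84, array([426.3, -28.2,   7.1]))]
scene cover_handle [(0.6, array([657.1,  14.8,  65. ]))]
scene case_floor [(0.72, array([564.5,  10.1,   6.3]))]
scene wheel_center [(0.86, array([ 696.1, -353. ,  105.9])), (0.76, array([526.7, 341.2, 170.7])), (0.59, array([ 346.7, -530.4,   85.2]))]
wrist brush_center [(0.75, array([426. , -32.7,   8. ]))]
wrist cover_handle []
wrist case_floor [(0.82, array([563.4,   8.3,   7.9]))]
wrist wheel_center []
top brush_center []
top cover_handle [(0.61, array([657.7,  10.8,  63.3]))]
top case_floor [(0.81, array([564.5,   8.9,   4.3])), (0.72, array([ 479.1, -335.9,   -1.4])), (0.52, array([657.6,  10.3,  62.7]))]
top wheel_center [(0.84, array([ 693.6, -361.3,  109.8])), (0.73, array([530. , 344.2, 174.2])), (0.64, array([ 350.9, -527.5,   85.3])), (0.39, array([ 481. , -336.3,   -2.8]))]
```

View pics/wrist12.png

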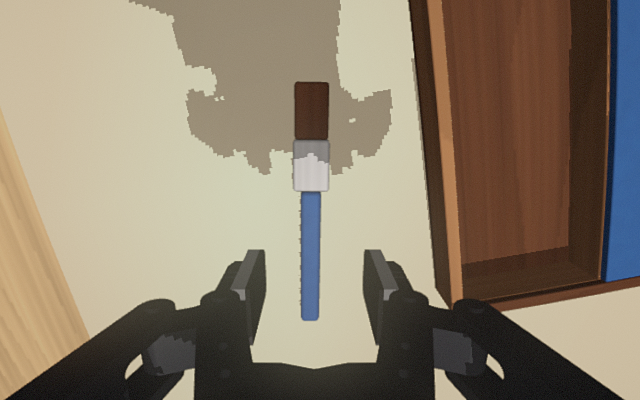

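Run:
```python
import cv2
im=cv2.imread("pics/top12.png");cv2.imwrite("pics/t12.png",cv2.resize(im[145:265,240:345],None,fx=5,fy=5,interpolation=cv2.INTER_CUBIC))
```

```text
(no output)
```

View pics/t12.png

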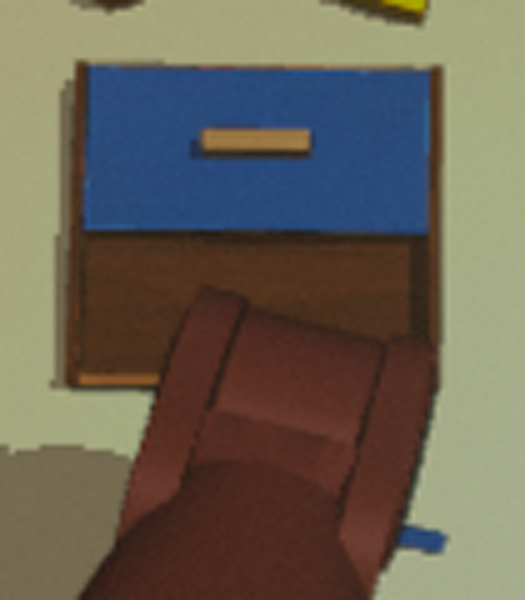

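>>> play_rows(
  deltas=[
    [3,0,0,0,0,0,-0.1],
    [6,0,0,0,0,0,-0.2],
    [7.5,0,0,0,0,0,-0.2],
    [8,0,0,0,0,0,-0.2],
    [8,0,0,0,0,0,-0.2],
    [8,0,0,0,0,0,-0.2],
  ],
)

```text
time_s: 19.6
position: [428.8, -29.0, -18.8]
ee_rot: [0.542, 0.454, -0.542, 0.455]
contact_force: [0.9, 0.1, 0.1]
gripper_width: 34.4
```

Run:
```python
from h import *
s=r.read_state(); print(s["time_s"],s["position"],s["gripper_width"],s["contact_force"])
for n in ("scene","wrist"):
  im=r.read_camera(n); cv2.imwrite(f"pics/{n}13.png",im[:,:,::-1])
im=cv2.imread("pics/scene13.png");cv2.imwrite("pics/s13.png",cv2.resize(im[160:270,320:420],None,fx=5.5,fy=5.5))
```

```text
19.6 [428.83 -28.98 -18.81] 34.355142390506316 [0.86 0.07 0.09]
```

View pics/wrist13.png

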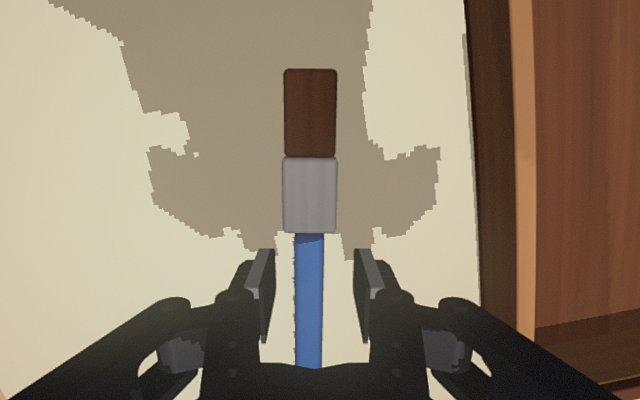

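View pics/s13.png

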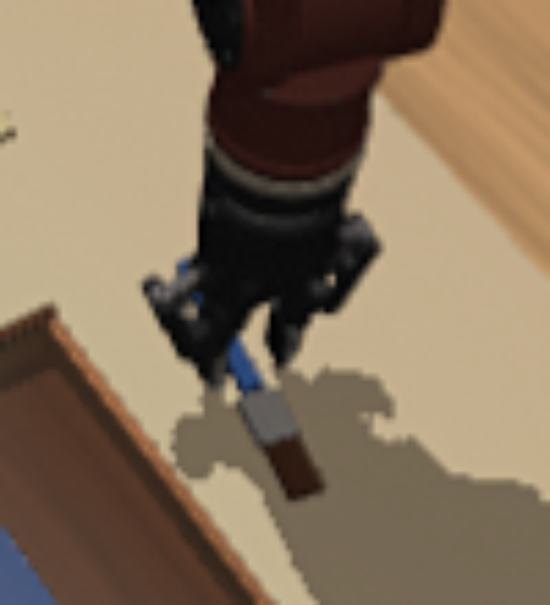

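>>> play_rows(
  deltas=[
    [0.5,-0.2,0,0,0,0,-0.3],
    [0.8,-0.2,0,0,0,0,-0.3],
    [0.8,-0.2,0,0,0,0,-0.3],
  ],
)

```text
time_s: 19.95
position: [426.2, -28.5, -27.5]
ee_rot: [-0.542, -0.455, 0.542, -0.454]
contact_force: [-0.4, -0.2, -0.1]
gripper_width: 29.8
```

>>> play_rows(
  deltas=[
    [0.3,0,0,0,0,0,-0.3],
    [0.3,0,0,0,0,0,-0.3],
  ],
)

```text
time_s: 20.12
position: [426.4, -28.5, -30.6]
ee_rot: [-0.542, -0.455, 0.542, -0.454]
contact_force: [-1.0, -0.1, 0.1]
gripper_width: 29.7
```

>>> play_rows(
  deltas=[
    [0.3,0,0,0,0,0,-0.3],
    [0.3,0,0,0,0,0,-0.3],
  ],
)

```text
time_s: 20.28
position: [426.3, -28.5, -33.7]
ee_rot: [-0.542, -0.455, 0.542, -0.454]
contact_force: [-0.4, 0.0, -0.1]
gripper_width: 29.5
```

>>> play_rows(
  deltas=[
    [0,0,0,0,0,0,-0.6],
    [0,0,0,0,0,0,-1],
    [0,0,0,0,0,0,-1],
    [0,0,0,0,0,0,-1],
    [0,0,0,0,0,0,-1],
  ],
  squeeze=40,
)

```text
time_s: 20.7
position: [426.6, -28.6, -33.2]
ee_rot: [0.542, 0.454, -0.542, 0.455]
contact_force: [0.1, 0.5, 1.5]
gripper_width: 12.7
```

>>> play_rows(
  deltas=[
    [-1,0,0,0,0,0,-1],
    [-3.5,0,0,0,0,0,-1],
    [-6.5,0,0,0,0,0,-1],
    [-9,0,0,0,0,0,-1],
    [-10,0,0,0,0,0,-1],
    [-10,0,0,0,0,0,-1],
    [-10,0,0,0,0,0,-1],
  ],
)

```text
time_s: 21.28
position: [426.8, -28.6, 66.7]
ee_rot: [0.542, 0.454, -0.541, 0.455]
contact_force: [-0.2, -0.5, -1.5]
gripper_width: 12.6
```

Run:
```python
from h import *
s=r.read_state(); print(s["time_s"],s["position"],s["gripper_width"],s["contact_force"])
for n in ("scene","wrist"):
  im=r.read_camera(n); cv2.imwrite(f"pics/{n}14.png",im[:,:,::-1])
  for t in ("brush_center",): print(n,t,[(round(float(d["p"]),2),np.array(d["point"])) for d in r.landmark_of(n,t)])
print(delta(560,12,66,0,s))
im=cv2.imread("pics/scene14.png");cv2.imwrite("pics/s14.png",cv2.resize(im[160:270,320:420],None,fx=5.5,fy=5.5))
```

```text
21.2833 [426.79 -28.62  66.73] 12.590375174001842 [-0.21 -0.46 -1.53]
scene brush_center [(0.64, array([428.3, -28.6, 106.1]))]
wrist brush_center [(0.81, array([425.6, -32.2, 109.3]))]
[  0.08  12.41  -6.31 -10.     0.01  -0.06]
```

View pics/wrist14.png

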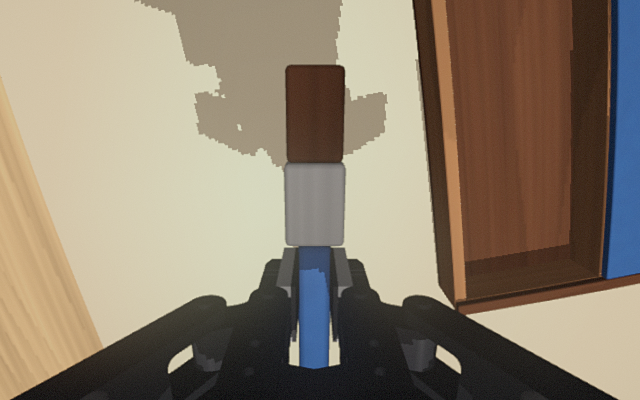

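View pics/s14.png

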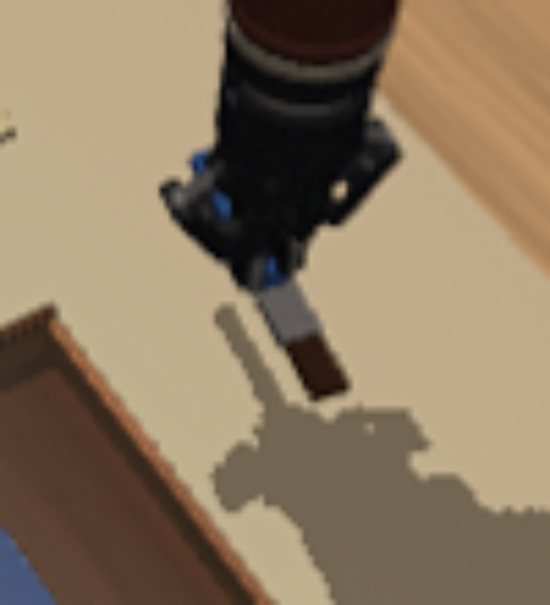

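>>> play_rows(
  deltas=[
    [0,1,-0.5,0,0,0,-1],
    [0,3,-1.5,-2,0,0,-1],
    [0,6,-3,-4,0,0,-1],
    [0,9,-4.5,-6,0,0,-1],
    [0,11.5,-6,-8,0,0,-1],
    [0,12.5,-6.3,-10,0,0,-1],
    [0,12.5,-6.3,-10,0,0,-1],
    [2,12.5,-6.3,-10,0,0,-1],
    [4,12.5,-6.3,-10,0,0,-1],
    [4.5,12.5,-6.3,-10,0,0,-1],
    [4.5,12.5,-6.3,-10,0,0,-1],
  ],
)

```text
time_s: 22.4
position: [557.8, 11.8, 19.8]
ee_rot: [-0.499, -0.501, 0.501, -0.498]
contact_force: [-1.3, -0.5, -0.7]
gripper_width: 12.6
```

Run:
```python
from h import *
s=r.read_state(); print(s["time_s"],s["position"],s["gripper_width"],s["contact_force"])
for n in ("scene","wrist"):
  im=r.read_camera(n); cv2.imwrite(f"pics/{n}15.png",im[:,:,::-1])
  for t in ("brush_center","case_floor"): print(n,t,[(round(float(d["p"]),2),np.array(d["point"])) for d in r.landmark_of(n,t)])
im=cv2.imread("pics/scene15.png");cv2.imwrite("pics/s15.png",cv2.resize(im[190:320,260:400],None,fx=4.5,fy=4.5))
```

```text
22.4 [557.8   11.78  19.84] 12.626443116915398 [-1.33 -0.48 -0.65]
scene brush_center [(0.69, array([560.5,  12.2,  58.2]))]
scene case_floor [(0.59, array([564.2,  10.5,   4.7])), (0.52, array([795. , -64.3,  -3.8]))]
wrist brush_center [(0.91, array([560.4,   7.2,  63.2]))]
wrist case_floor []
```

View pics/wrist15.png

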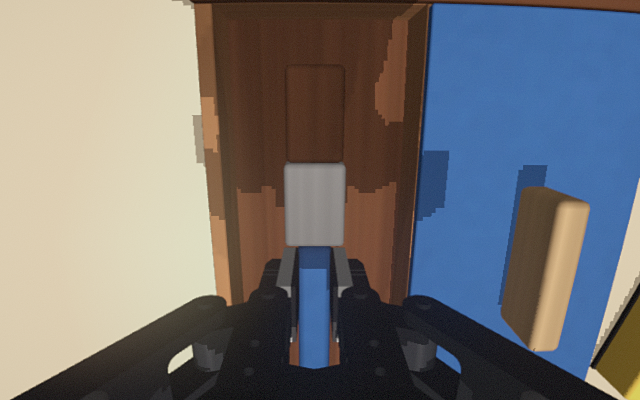

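View pics/s15.png

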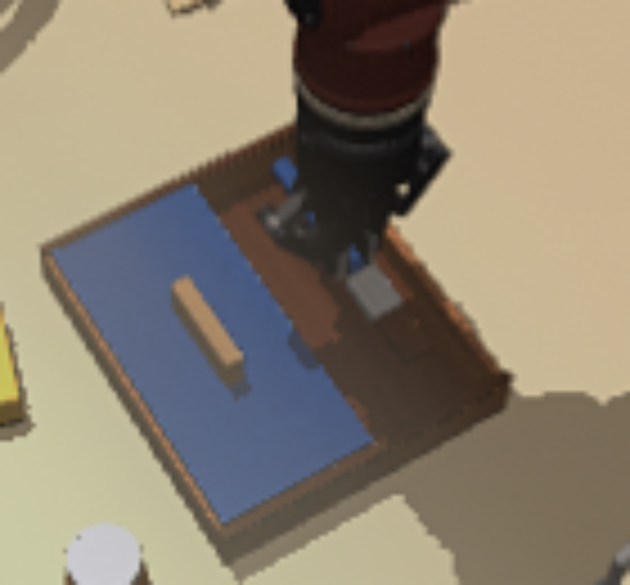

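>>> play_rows(
  deltas=[
    [1,0.2,0,0,0,0,-1],
    [2.2,0.2,0,0,0,0,-1],
    [3.2,0.2,0,0,0,0,-1],
    [3.6,0.2,0,0,0,0,-1],
    [3.6,0.2,0,0,0,0,-1],
  ],
)

```text
time_s: 23.12
position: [561.5, 11.9, -15.6]
ee_rot: [0.499, 0.501, -0.501, 0.499]
contact_force: [0.8, -0.1, -0.6]
gripper_width: 12.8
```

>>> play_rows(
  deltas=[
    [0.4,0,0,0,0,0,-1],
    [0.7,0,0,0,0,0,-1],
    [0.7,0,0,0,0,0,-1],
  ],
)

```text
time_s: 23.37
position: [562.5, 11.8, -21.6]
ee_rot: [-0.5, -0.5, 0.5, -0.5]
contact_force: [-0.5, 0.7, -0.1]
gripper_width: 12.5
```

>>> play_rows(
  deltas=[
    [0.3,0,0,0,0,0,-1],
    [0.4,0,0,0,0,0,-1],
    [0.4,0,0,0,0,0,-0.7],
    [0.4,0,0,0,0,0,-0.45],
    [0.4,0,0,0,0,0,-0.45],
    [0.4,0,0,0,0,0,-0.45],
  ],
)

```text
time_s: 23.87
position: [562.8, 11.7, -25.1]
ee_rot: [0.5, 0.5, -0.5, 0.5]
contact_force: [0.4, -0.2, -0.0]
gripper_width: 23.3
```

Run:
```python
from h import *
s=r.read_state(); print(s["time_s"],s["position"],s["gripper_width"],s["contact_force"])
for n in ("wrist",):
  im=r.read_camera(n); cv2.imwrite(f"pics/{n}16.png",im[:,:,::-1])
```

```text
23.8667 [562.75  11.74 -25.09] 23.318225728432555 [ 0.42 -0.18 -0.04]
```

View pics/wrist16.png

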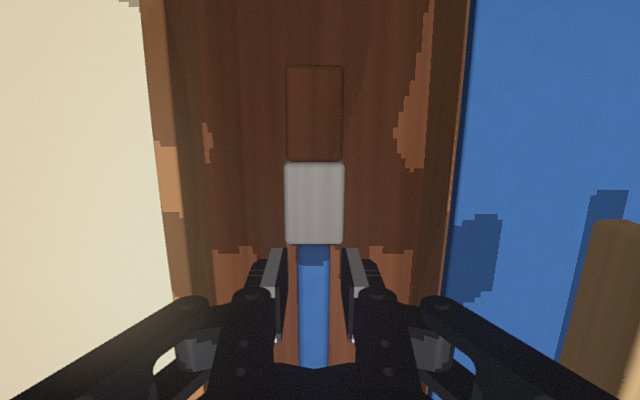

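>>> play_rows(
  deltas=[
    [-2,0,0,0,0,0,-0.45],
    [-5,0,0,0,0,0,-0.45],
    [-8.5,0,0,0,0,0,-0.3],
    [-11.5,2,0,0,0,0,0.1],
    [-12.5,5,0,0,0,0,0.1],
    [-12.5,8,0,0,0,0,0.1],
    [-12.5,9.7,0,0,0,0,0.1],
    [-12.5,9.9,0,0,0,0,0.1],
    [-12.5,9.9,0,0,0,0,0.1],
  ],
)

```text
time_s: 24.67
position: [661.8, 11.8, 99.1]
ee_rot: [0.5, 0.5, -0.5, 0.5]
contact_force: [-0.3, -0.2, -0.2]
gripper_width: 47.2
```

Run:
```python
from h import *
s=r.read_state(); print(s["time_s"],s["position"],s["gripper_width"],s["contact_force"])
for n in ("wrist","scene","top"):
  im=r.read_camera(n); cv2.imwrite(f"pics/{n}17.png",im[:,:,::-1])
  for t in ("brush_center","cover_handle"): print(n,t,[(round(float(d["p"]),2),np.array(d["point"])) for d in r.landmark_of(n,t)])
```

```text
24.6667 [661.78  11.79  99.14] 47.18767234630857 [-0.25 -0.16 -0.22]
wrist brush_center [(0.77, array([565.6,   6.1,  13.7]))]
wrist cover_handle [(0.94, array([659.8,  12.4,  61.6]))]
scene brush_center [(0.76, array([562.7,  11.5,  10.8]))]
scene cover_handle [(0.8, array([658.5,   9.9,  62.6])), (0.6, array([523.6, 344.6, 173.1]))]
top brush_center [(0.63, array([794.8, -64.8,  -0.1])), (0.41, array([564.5,   9.9,  12.1]))]
top cover_handle [(0.8, array([659.3,  10.6,  60.5]))]
```

View pics/wrist17.png

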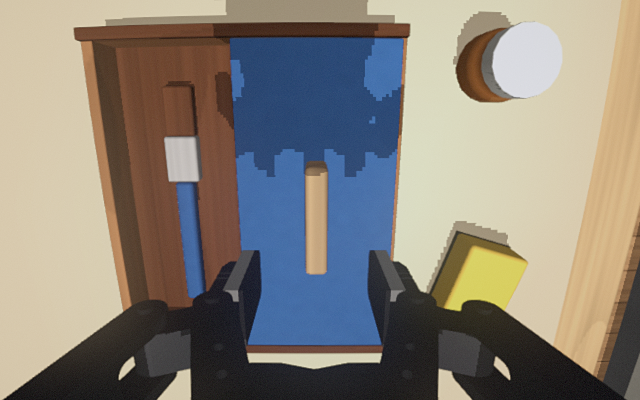

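View pics/scene17.png

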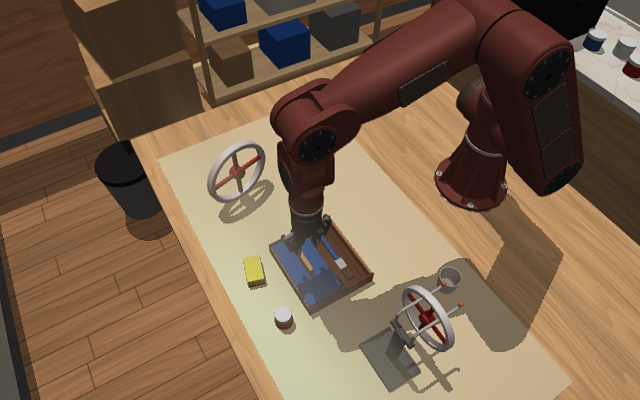

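>>> play_rows(
  deltas=[
    [3,0,0,0,0,0,0.1],
    [6,0,0,0,0,0,0.1],
    [7.5,0,0,0,0,0,0.1],
    [7.8,0,0,0,0,0,-0.4],
    [7.8,0,0,0,0,0,-1],
    [7.8,0,0,0,0,0,-1],
    [7.8,0,0,0,0,0,-1],
    [7.8,0,0,0,0,0,-1],
  ],
  squeeze=40,
)

```text
time_s: 25.78
position: [662.3, 11.7, 22.7]
ee_rot: [0.5, 0.5, -0.5, 0.5]
contact_force: [0.8, 0.3, -4.0]
gripper_width: 12.6
```

>>> play_rows(
  deltas=[
    [0,-0.8,0,0,0,0,-1],
    [0,-2,0,0,0,0,-1],
    [0,-3.4,0,0,0,0,-1],
    [0,-4.8,0,0,0,0,-1],
    [0,-6.2,0,0,0,0,-1],
    [0,-7.6,0,0,0,0,-1],
    [0,-8.8,0,0,0,0,-1],
    [0,-9.6,0,0,0,0,-1],
    [0,-9.8,0,0,0,0,-1],
    [0,-9.8,0,0,0,0,-1],
  ],
)

```text
time_s: 26.62
position: [563.6, 11.9, 22.6]
ee_rot: [0.5, 0.5, -0.5, 0.5]
contact_force: [-1.9, 2.1, 3.5]
gripper_width: 12.8
```

Nudge on until the end stop is felt.

>>> play_rows(
  deltas=[
    [0,-0.2,0,0,0,0,-1],
    [0,-0.3,0,0,0,0,-1],
    [0,-0.3,0,0,0,0,-1],
  ],
)

```text
time_s: 26.87
position: [563.1, 11.8, 22.6]
ee_rot: [0.501, 0.499, -0.499, 0.501]
contact_force: [5.5, 3.0, 2.4]
gripper_width: 12.6
```

>>> play_rows(
  deltas=[
    [0,0,0,0,0,0,-0.5],
    [0,0.2,0,0,0,0,0],
    [0,0.2,0,0,0,0,0],
    [0,0.2,0,0,0,0,0],
    [-2.5,0.2,0,0,0,0,0],
    [-6,0.2,0,0,0,0,0],
    [-9.5,0.2,0,0,0,0,0],
    [-13,-2,0,0,0,0,0],
    [-16,-5,0,0,0,0,0],
    [-18,-9,0,0,0,0,0],
    [-18,-13,0,0,0,0,0],
    [-18,-16,0,0,0,0,0],
    [-18,-17,0,0,0,0,0],
    [-18,-17,0,0,0,0,0],
  ],
)

```text
time_s: 28.03
position: [388.5, 11.9, 202.0]
ee_rot: [-0.5, -0.5, 0.5, -0.5]
contact_force: [1.1, -0.1, -0.3]
gripper_width: 42.7
```

Run:
```python
from h import *
s=r.read_state(); print(s["time_s"],s["position"],s["gripper_width"],s["contact_force"])
for n in ("wrist","scene","top"):
  im=r.read_camera(n); cv2.imwrite(f"pics/{n}18.png",im[:,:,::-1])
  for t in ("wheel_center","cover_handle","water_pot","paint_jar","sanding_block"): print(n,t,[(round(float(d["p"]),2),np.array(d["point"])) for d in r.landmark_of(n,t)])
im=cv2.imread("pics/scene18.png");cv2.imwrite("pics/s18.png",cv2.resize(im[190:390,240:490],None,fx=3,fy=3))
```

```text
28.0333 [388.51  11.89 202.04] 42.73073678190013 [ 1.13 -0.06 -0.32]
wrist wheel_center []
wrist cover_handle [(0.74, array([558.1,  16.8,  64.2]))]
wrist water_pot []
wrist paint_jar []
wrist sanding_block []
scene wheel_center [(0.94, array([ 344.9, -529.9,   82. ])), (0.74, array([ 696.7, -355.4,  104.2])), (0.57, array([525.6, 341.7, 174. ]))]
scene cover_handle [(0.65, array([562.6,  13.5,  61.2]))]
scene water_pot [(0.72, array([337.3, 256.5,   0.2]))]
scene paint_jar [(0.56, array([788.3, 113.1,   1.1]))]
scene sanding_block [(0.79, array([793.8, -66. ,  -1.6]))]
top wheel_center [(0.82, array([ 352.3, -528. ,   83.6])), (0.79, array([ 695.9, -354.9,  108.5])), (0.76, array([524.9, 343. , 172.2]))]
top cover_handle [(0.88, array([559.3,  10.1,  62.2]))]
top water_pot [(0.74, array([333.2, 257.9,   3.5]))]
top paint_jar [(0.69, array([789.1, 110. ,  -2.3]))]
top sanding_block [(0.84, array([793.4, -65. ,  -0. ]))]
```

View pics/s18.png

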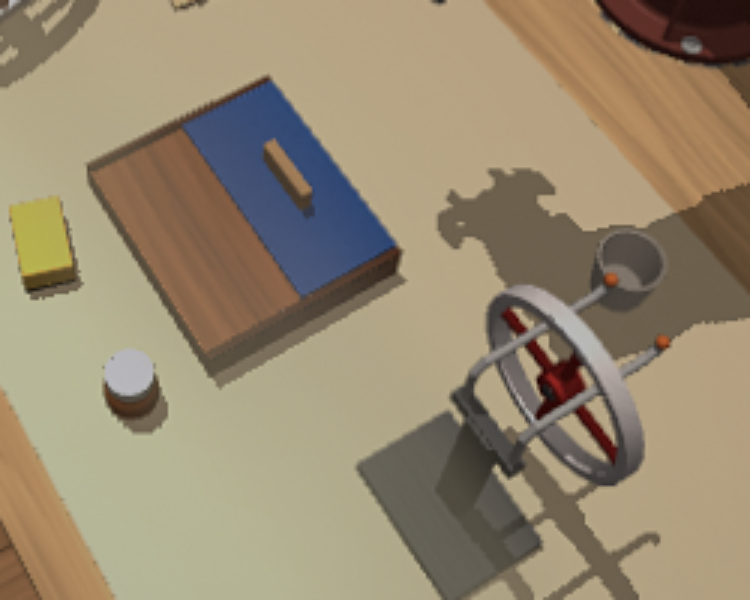

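View pics/wrist18.png

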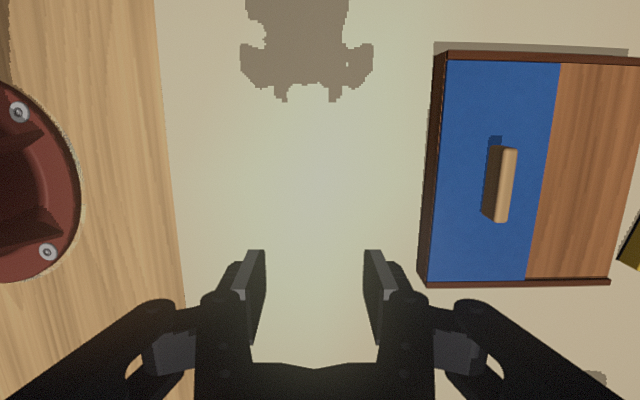

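The cover is shut flush, the wheel hangs on both prongs and the bystanders are in place, so I'm handing in.

```bash
python3 -c "
from cell import r
print(r.finish_job())"
```

```text
the job is handed in; nothing more can be done
None
```

I finished the job and handed it in after about 28 s of the 72 s allowed; no verdict was reported. The small grey wheel hangs on both prongs, and the brush lies in the case with the cover shut over it.

**Last checks**
- **Wheel:** the networks put its centre at about (525, 342, 173) mm. That is roughly 10 mm along the prongs from the seat, within 2 mm sideways, and 67 mm below their tops.
- **Brush:** before closing, its middle was at about (564, 9, 12) mm, close to the middle of the compartment floor.
- **Cover:** I felt the end stop when opening (about 10 N) and when closing (about 5 N). In the last pictures the cover sits flush, with the handle over the compartment. The networks' estimates of the handle's position scatter by 4–5 mm, so I relied on the felt stop and the picture.
- **Bystanders:** the paint jar, water pot and sanding block stand within about 4 mm of where they were first seen, which is the networks' accuracy.

**What disagreed**
- **Finger length:** the fingertips really end about 35–39 mm short of the reported TCP. My first grasp therefore closed empty just above the rim and, as far as I could see, disturbed nothing. I read the offset from the pictures, corrected for it, and every later grasp held.
- **Opening reading:** it shows about 1.5 mm less than the true width of the thing gripped.

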